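# Hang a collared tube in the empty fork of a drying carousel

### The job

Turn the drying carousel by its crank knob until its one empty fork stands over the drip dish, and leave it there. Then take the tube with the wide tapered collar out of the rack and hang it upright in that fork, pressing it gently straight down until the sprung rollers snap over its collar and it rests fully home. Feel for the seat rather than forcing it, and leave the other glassware where it is.

Things in the scene. Friction and masses are not known exactly. Their poses are not given: they have to be found in the camera images.
- carousel: Drying carousel about 260 mm across and 255 mm tall; this is its fixed grey foot (disc 136 mm across, 12 mm thick), origin on the turning axis at table height. The drip dish is fixed to the foot, 105 mm from the axis along the foot's own -x.
- dish (a point): Centre of the drip dish's top, a steel dish 54 mm across, 16 mm above the table. It stays with the foot.
- turret (a joint): Angle of the turning part about the vertical axis (rad, grows anticlockwise seen from above). At 0, and again at 2 pi, the empty fork is exactly over the drip dish. It turns stiffly from -1.2 to 7.5 (about 0.08 N m of friction) and stays where it is left; the fork at rest can still be nudged round.
- fork (a point): Centre of the empty fork in plan, 120 mm above the table, turning with the carousel. NOTE: the ring of five forks is clamped to the column by hand, so the fork's true seat (the top of its rubber pads) is anywhere from 11 mm below to 11 mm above this point (fixed in use): find it by feel. Aluminium U, open outward from the axis, 28 mm gap between the prongs; back of the gap 14 mm inward of the centre.
- fork_mouth (a point): Middle of the open mouth between the prong ends, 22 mm outward of fork, same nominal height. Lips 4 mm above the seat stand on the prong ends (from 13.5 mm outward of the centre) and at the back (21 mm inward): the collar must come down between them, within about 2 mm of the fork's centre. The seat pads give up to 3 mm under load (5 N/mm, from about 2.5 N), then stop hard.
- rollers (a point): Middle between the fork's two catch rollers, nominally 33 mm above fork (same 11 mm either way). Steel, 8 mm thick, 14 mm long, axes radial, 36 mm apart across the gap at rest; each yields sideways up to 7 mm on a 1.8 N/mm spring and turns stiffly. Their housings stand 32 to 41 mm either side of the centre, 36 mm above the seat.
- column_top (a point): Top of the column, on the turning axis, 213 mm above the table. A plate 22 mm wide runs from here to the crank knob, reaching 20 mm past the axis on the empty fork's side. The four other forks, at 72 degree steps, carry fixed tubes like the one to hang, tops nominally 198 mm above the table.
- crank_top (a point): Top centre of the crank knob, the handle for turning the carousel: an upright, freely spinning black cylinder 18 mm across and 42 mm tall, its top 255 mm above the table, 50 mm from the turning axis, exactly opposite the empty fork. It stands on a plate at 213 mm and is higher than everything else on the carousel.
- rack: Low tube rack 216 x 64 mm with orange end plates, 72 mm tall, fixed to the table; origin at the centre of its underside. Three 31 mm holes in a row along its x at -70, 0 and +70 mm, upper plate top at 65 mm; tubes stand on its floor 8 mm above the table.
- tube: The tube to hang, in one of the rack's holes; origin at its bottom, z up. Clear body 24 mm across, 85 mm long; white tapered collar, 35 mm across at its flat underside (85 mm up) to 43 mm at 111 mm, top at 113 mm; cap 22 mm across from 113 to 163 mm, to grip it by. About 60 g. Home, the collar's underside rests on the fork's pads.
- collar (a point): Centre of the collar's underside, 85 mm above the tube's origin. Going down, the collar meets the rollers about 28 mm above home; resistance grows to some 4 to 8 N until its wide top passes below them (2 to 4 mm above home); there they snap in over it and draw it down with up to about 15 N; then it meets the pads.
- plain_a: Plain tube without a collar in the rack, 24 mm across, cap 26 mm across, 136 mm tall; origin at its bottom. Leave.
- plain_b: The same as plain_a, in another hole. Leave.
- beaker: Glass beaker 90 mm across, 120 mm tall, beyond the rack; origin at its underside. Leave.
- flask: Conical flask 84 mm across, 125 mm tall, beyond the rack; origin at its underside. Leave.
- reagent: Amber jar 64 mm across, 130 mm tall, left of the carousel; origin at its underside. Leave.
- dishpan: White evaporating dish 76 mm across, 20 mm tall, between the robot and the carousel; origin at its underside. Leave.
- catch_l (a joint): Sideways travel of one catch roller (m): 0 sprung fully in, grows as the collar pushes it out, up to about 0.004. Back at 0 once it has snapped in over the collar.
- catch_r (a joint): The same for the opposite roller.
Not all that is in view belongs to the job. What is meant by the tube is not blue or pink, and is the smaller of those in its own colour.

How it is judged (in metres and radians):
On the way:
1. the empty fork has been turned over the drip dish and stands still, before the tube comes near it (horizontal distance between fork and dish below 0.012 m and velocity of joint turret between -0.1 and 0.1 rad/s and horizontal distance between tube and fork above 0.08 m), for 0.2 s.
At the end, for the whole second after the job is handed in: The empty fork is over the drip dish (15 mm); the collared tube hangs in it, centred within 7 mm, upright within 0.12 rad, tube bottom 73 to 98 mm below the fork site, both rollers sprung back in over the collar (0.7 mm), carried by the carousel, at rest and let go (horizontal distance between fork and dish below 0.015 m and horizontal distance between tube and fork below 0.007 m and z of tube in the frame of fork between -0.098 and -0.073 m and value of joint each of catch_l, catch_r below 0.0007 m and angle between tube's own z axis and vertical below 0.12 rad and contact force between tube and carousel above 0.1 N and linear speed of tube below 0.02 m/s); the robot touches nothing.
It fails at once if the tube is forced against the carousel with more than 25 N (contact force between tube and carousel above 25 N).
It fails at once if other glassware is shifted by more than 30 mm (distance of any of plain_a, plain_b, beaker, flask, reagent, dishpan from where it was at the start of the episode above 0.03 m).
It also fails if it takes over 72 s, if anything falls off the work surface, if the arm or the gripper's body presses on something with over 40 N, if the wrist force passes 120 N, or if a joint passes its speed limit or range.

### The arm

A 7-joint arm with a two-finger parallel gripper is mounted at the origin on the work surface. World frame = base frame: x ahead of the robot, y to its left, z up, the work surface at z = 0. Lengths are in mm, angles in rad, forces in N, time in s.
With the tool pointing down it reaches from about 350 to 900 mm from the base axis. Payload 19.9 kg.
Tool frame: the origin (TCP) lies at the very end of the fingers, on their centre line; the grasp point (between the pads) lies 19 mm behind it; z points along the fingers, y is the direction in which the jaws open and shut (so a half turn about z gives the same grasp; the last joint's range is limited). The gripper opens to 94 mm and grips with 3 to 60 N. Pads are 16 mm wide; open, the fingers measure 119 mm over their backs; the gripper's body (75 mm by 177 mm) begins 78 mm behind the grasp point.
Start: joints at [1.194, 0.417, -0.01, 1.614, 0.005, 1.111, -0.053], TCP at [205.355, -590.278, 205.425] pointing down, gripper open.
Joint ranges: [-2.81, 2.81], [-0.39, 2.02], [-1.27, 1.25], [0.06, 2.57], [-1.19, 4.33], [0.19, 2], [-2.82, 2.82]. Speed limits (rad/s): [1.89, 1.89, 2.39, 2.39, 3.01, 3.01, 3.01].

### API

Orientations are given as a unit quaternion [w, x, y, z].
In Python, from rig import bot, viewer, order gives the robot as it stands. The module is installed in compiled form; this text tells all that it offers.
- The arm moves only by the tool play_rows, never from a script. Its argument "increments" is a list of rows, each a list of 3 entries, a list of its own where there are three numbers: the shift along the world's x, y, z in mm, then the turn, a rotation vector about the world's x, y, z in degrees, then the closure, from 0 (fully open) to 1 (shut). A call has 1 to 5 rows; each row is the pose to reach, as a shift and turn from the pose measured when the call began; what a row does not reach only later rows make up. A row lasts 1/10 s, in which the tool goes at most 50 mm and 8.59 degrees, less where a joint would pass 70% of its speed; a pose out of reach is approached as far as the arm can. A call with a gripper value outside its range is refused whole. The fingers move at their own pace and stop on an object; the grip force is fixed at half the most. Time passes only in rows, so rows that repeat a pose let the fingers close. It gives the time, the measured TCP pose, the force and the opening at its end, in the units of the state.
- bot.observe(): the state, without advancing time (a new reading comes with each control period).
- viewer.read_camera(name): name is "scene" or "top" or "wrist"; returns a dict with "img" (480x640x3 uint8, red, green, blue), "z_map" (480x640 float32, mm along the optical axis (not along the pixel's ray), 0 where there is no reading), "mtx" (3x3 intrinsics, pixels), "T" (4x4, takes a point from camera to world coordinates). Camera axes: x right, y up, looking along -z (the intrinsics and any distortion apply to the point x, -y, -z); pixel columns grow to the right and rows downward; lengths in mm; the calibration is good to about 2 mm. A picture is of the moment at which its call begins.
- order.sign_off(): hands the job in, once; it reports no verdict.
Trained networks look in a picture, given as the dict that the camera call returned (one of the last four; its "shot" number tells which), for a name from the list of things; names that differ only in an ending like _2 or _b are one class to them, and where a whole thing is asked for, a point or a joint stands for the part that bears it (a point fixed in the world has none). Each returns a list of dicts, best first, with "confidence" (0 to 1); they miss things now and then, are a little off and sometimes report something else, mostly with a low value. They report only what shows in the picture. A call takes as long as a camera call. They do not tell look-alikes from the thing itself.
- viewer.look_for(picture, label): "uv" ([column, row] in pixels, amid what is visible of it).
- viewer.mark_of(picture, label): "uv" ([column, row] in pixels: a listed point, or the origin of a listed thing).
The state is a dict: "t": time; "joint_positions": joint angles; "joint_velocities": joint speeds; "joint_torque": joint torques, N m; "eef_pos": TCP position; "tcp_rot": TCP orientation; "ft_force": force on the tool from outside, world axes, zero at the start; "moment": the same for the moment, N m; "finger_gap": finger opening in mm.
Only numpy, scipy, OpenCV 4.12 (cv2) and the standard library are available. Lean on these libraries where they do the work, as an engineer would, in place of code of your own. Each camera call takes 0.05 s, during which the arm holds its last target.

## Working session

There is one attempt and no reset: what is moved stays moved. The work goes in short steps, Python scripts to look and compute and a tool call to move; the robot and the scene stay as the last step left them, time stands still between calls to the robot, and variables do not carry over. Pictures are saved under pics/ and viewed, and the job is handed in when it is done.

Besides the shell and the picture viewer there is one more tool, called as name([rows], argument=value, ...), one row to a line, values as JSON. play_rows: Moves the arm, as the interface text tells. Its arguments: {"type":"object","properties":{"increments":{"type":"array","items":{"type":"array"}}},"required":["increments"]}

```bash
mkdir -p pics; ls
cat > h.py <<'E'
import numpy as np, cv2
from rig import bot, viewer, order
def cam(n,save=None):
    p=viewer.read_camera(n)
    if save: cv2.imwrite('pics/'+save+'.png',cv2.cvtColor(p['img'],cv2.COLOR_RGB2BGR))
    return p
def ray(p,uv):
    K=p['mtx'];T=p['T']
    d=np.array([(uv[0]-K[0,2])/K[0,0],-(uv[1]-K[1,2])/K[1,1],-1.0])
    return T[:3,3],T[:3,:3]@d
def at_z(p,uv,z):
    o,d=ray(p,uv); return o+d*(z-o[2])/d[2]
def dep(p,uv,r=0):
    u,v=int(round(uv[0])),int(round(uv[1])); z=p['z_map'][v,u]
    o,d=ray(p,uv); return o+d*z
def cloud(p):
    K=p['mtx'];T=p['T'];z=p['z_map'].astype(float)
    v,u=np.mgrid[0:480,0:640]
    c=np.stack([(u-K[0,2])/K[0,0]*z,-(v-K[1,2])/K[1,1]*z,-z],-1)
    w=c@T[:3,:3].T+T[:3,3]; w[z<=0]=np.nan
    return w
def proj(p,w):
    K=p['mtx'];T=p['T'];c=T[:3,:3].T@(np.array(w)-T[:3,3]); return np.array([K[0,2]+K[0,0]*c[0]/-c[2],K[1,2]+K[1,1]*(-c[1])/-c[2]])
E
python3 - <<'E'
from h import *
np.set_printoptions(precision=1,suppress=True)
s=bot.observe();print(s)
for n in ['scene','top','wrist']:
    p=cam(n,n+'0');print(n,p.keys(),p['mtx'],p['T'])
    np.save('pics/%s0.npy'%n,cloud(p))
    if n=='wrist': continue
    for l in ['carousel','dish','fork','fork_mouth','rollers','column_top','crank_top','rack','tube','collar','plain_a','beaker','flask','reagent','dishpan']:
        print(l,[(np.round(q['uv'],1),round(q['confidence'],2)) for q in viewer.mark_of(p,l)])
E
```

```text
pics
{'t': 0.0, 'joint_positions': array([ 1.2,  0.4, -0. ,  1.6,  0. ,  1.1, -0.1]), 'joint_velocities': array([-0.,  0., -0.,  0., -0., -0., -0.]), 'joint_torque': array([ -0. , -85.1,   0.6, -42.6,  -0. ,   0. ,   0. ]), 'eef_pos': array([ 205.2, -590. ,  204.8]), 'tcp_rot': array([-0. ,  1. ,  0.2, -0. ]), 'ft_force': array([-0.2, -0.1, -0.6]), 'moment': array([0., 0., 0.]), 'finger_gap': 94.14950397617609}
scene dict_keys(['img', 'z_map', 'mtx', 'T', 'shot']) [[516.7   0.  318.5]
 [  0.  516.7 244.1]
 [  0.    0.    1. ]] [[   0.8   -0.4    0.3  896.3]
 [   0.5    0.7   -0.5 -506.9]
 [   0.     0.6    0.8  954.8]
 [   0.     0.     0.     1. ]]
carousel [(array([329.4, 279. ]), 0.88), (array([364.6, 205.5]), 0.52), (array([366. , 206.9]), 0.22)]
dish [(array([290.6, 254.9]), 0.69)]
fork [(array([360.9, 215. ]), 0.57)]
fork_mouth [(array([361.1, 207. ]), 0.85), (array([191.2, 335.5]), 0.6), (array([226.9, 283.4]), 0.34)]
rollers [(array([367.4, 202. ]), 0.58)]
column_top [(array([334.7, 214.4]), 0.75)]
crank_top [(array([317.6, 215.6]), 0.93)]
rack [(array([213.5, 358.6]), 0.76),
[... 1205 characters left out ...]
 0.53)]
collar [(array([361.8, 243.1]), 0.65), (array([463.4, 238.8]), 0.6), (array([418.2, 243.4]), 0.53), (array([411.5, 193.6]), 0.49)]
plain_a [(array([405.4, 268.2]), 0.64), (array([343.3, 304.1]), 0.63), (array([397.8, 297.6]), 0.54)]
beaker [(array([368.1, 172.3]), 0.68)]
flask [(array([441.6, 192.7]), 0.82), (array([243.7, 226.8]), 0.74), (array([410.8, 244.6]), 0.7)]
reagent [(array([167. , 276.2]), 0.7)]
dishpan [(array([340.3, 302.7]), 0.83)]
wrist dict_keys(['img', 'z_map', 'mtx', 'T', 'shot']) [[340.7   0.  314.2]
 [  0.  340.7 235.9]
 [  0.    0.    1. ]] [[   0.3    0.9    0.2  273.4]
 [  -0.9    0.3    0.1 -566.5]
 [   0.    -0.2    1.   385. ]
 [   0.     0.     0.     1. ]]
```

View pics/scene0.png

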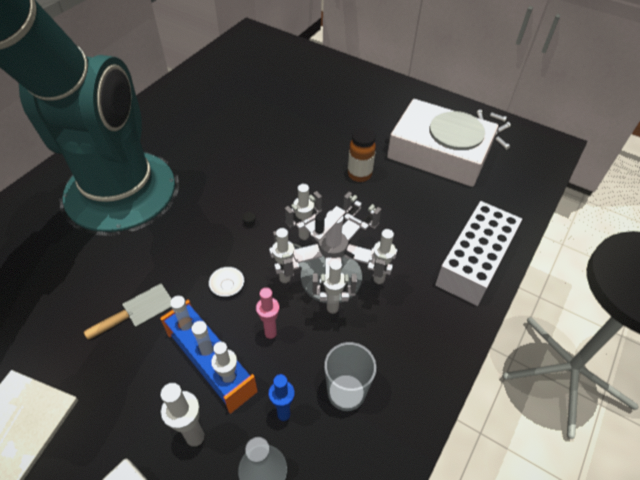

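View pics/top0.png

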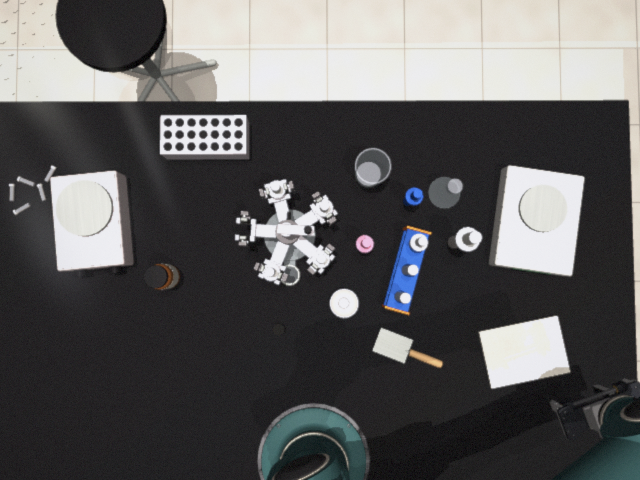

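View pics/wrist0.png

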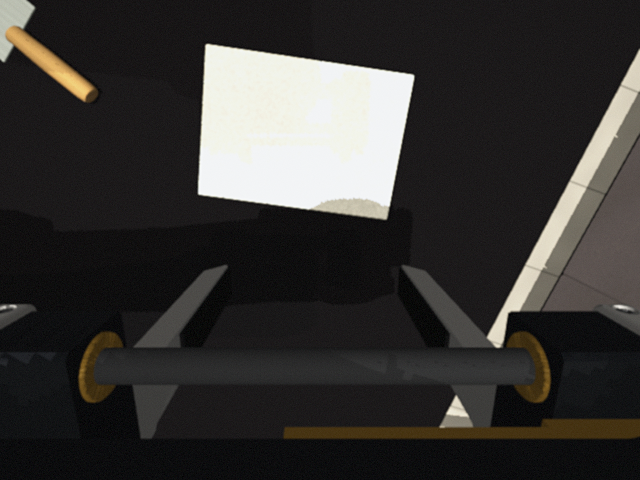

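```bash
cat > m.py <<'E'
from h import *
np.set_printoptions(precision=1,suppress=True)
import pickle
t=cam('top','top1');s=cam('scene','scene1');
pickle.dump((t,s),open('pics/ts.pkl','wb'))
print('crank',at_z(t,(305.6,229.7),255),at_z(s,(317.6,215.6),255))
print('col',at_z(t,(286.5,230.6),213),at_z(s,(334.7,214.4),213))
print('dish',at_z(t,(290.8,273.2),16),at_z(s,(290.6,254.9),16), dep(t,(290.8,273.2)))
print('carousel',at_z(t,(287.4,235.4),0),at_z(s,(329.4,279),0))
print('fork',at_z(t,(244.5,227),120),at_z(s,(360.9,215),120))
print('mouth',at_z(t,(239.4,228.7),120),at_z(s,(361.1,207),120))
print('roll',at_z(t,(242.4,225.5),153),at_z(s,(367.4,202),153))
for n,p in(('t',t),('s',s)):
    c=cloud(p)
    def hi(m,z0,z1,box):
        k=(c[...,2]>z0)&(c[...,2]<z1)&(c[...,0]>box[0])&(c[...,0]<box[1])&(c[...,1]>box[2])&(c[...,1]<box[3]); q=c[k]; print(n,m,len(q),q.mean(0) if len(q) else '',np.median(q,0) if len(q) else '',q.min(0),q.max(0))
    hi('knob',244,262,(400,650,-100,150))
    hi('rackcap',158,180,(380,600,-330,-150))
    hi('plaincap',130,152,(300,600,-330,-150))
E
python3 m.py
python3 - <<'E'
import cv2
a=cv2.imread('pics/top1.png');cv2.imwrite('pics/top1c.png',cv2.resize(a[160:330,220:500],None,fx=2.8,fy=2.8,interpolation=cv2.INTER_CUBIC))
a=cv2.imread('pics/scene1.png');cv2.imwrite('pics/scene1c.png',cv2.resize(a[170:430,150:420],None,fx=2.3,fy=2.3,interpolation=cv2.INTER_CUBIC))
E
```

```text
crank [581.4  16.3 255. ] [580.4  10.9 255. ]
col [582.5  60.5 213. ] [587.1  62.3 213. ]
dish [485.   57.8  16. ] [484.1  55.4  16. ] [485.   57.6  20.1]
carousel [585.1  67.3   0. ] [586.8  56.6   0. ]
fork [598.4 167.4 120. ] [596.3 162.8 120. ]
mouth [594.2 179.9 120. ] [585.4 183.  120. ]
roll [599.4 168.6 153. ] [601.9 175.3 153. ]
t knob 51 [583.7  12.7 254.3] [583.2  13.2 254.1] [576.3   4.3 249. ] [592.   19.9 259.9]
t rackcap 72 [ 560.3 -256.8  169.7] [ 560.1 -257.   169.7] [ 550.5 -267.3  158.4] [ 569.6 -247.3  177.5]
t plaincap 204 [ 466.  -229.9  142.8] [ 483.6 -229.7  143.6] [ 415.5 -259.6  130.2] [ 571.6 -207.1  150.4]
s knob 89 [585.2   9.6 251.8] [585.    9.1 252.8] [576.6   2.4 244.2] [592.6  19.3 256.9]
s rackcap 160 [ 562.5 -260.6  168.6] [ 562.7 -260.9  169.6] [ 550.7 -270.5  159.1] [ 572.  -248.4  172.8]
s plaincap 450 [ 480.  -237.3  141.2] [ 489.1 -235.1  142.3] [ 411.1 -270.2  130.1] [ 572.6 -208.1  151.3]
```

View pics/top1c.png

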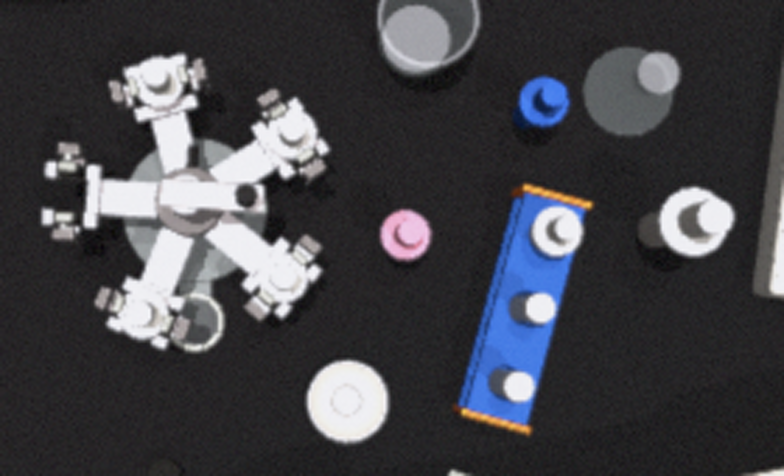

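View pics/scene1c.png

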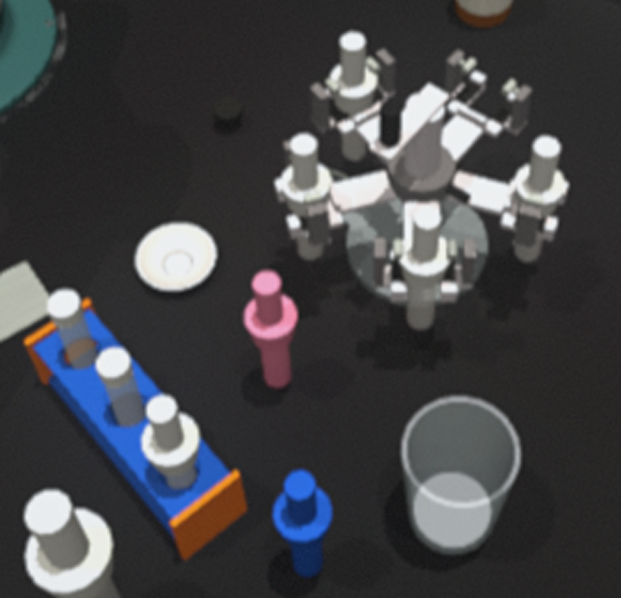

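```bash
cat >> h.py <<'E'
from scipy.spatial.transform import Rotation as Ro
def st():
    s=bot.observe(); q=s['tcp_rot']; R=Ro.from_quat([q[1],q[2],q[3],q[0]]).as_matrix()
    print('t',round(s['t'],2),'pos',np.round(s['eef_pos'],1),'F',np.round(s['ft_force'],1),'gap',round(s['finger_gap'],1))
    print('yaxis ang',round(np.degrees(np.arctan2(R[1,1],R[0,1])),2),'zaxis',np.round(R[:,2],4),'j',np.round(s['joint_positions'],2))
    return s,R
E
python3 -c "
from h import *
st()"
```

```text
t 1.75 pos [ 205.3 -590.3  205.4] F [ 1.   0.1 -0.2] gap 93.7
yaxis ang -70.82 zaxis [-1.e-04  1.e-04 -1.e+00] j [ 1.19  0.42 -0.01  1.61  0.    1.11 -0.05]
```

play_rows([
  [[20, 32, 60], [0, 0, 4], 0.5],
  [[40, 64, 100], [0, 0, 12], 0.5],
  [[65, 103, 115], [0, 0, 20], 0.5],
  [[90, 143, 115], [0, 0, 28], 0.5],
  [[115, 183, 115], [0, 0, 34], 0.5],
])

```text
t: 2.25
eef_pos: [313.8, -417.9, 321.3]
tcp_rot: [0.001, 0.893, 0.45, 0.0]
ft_force: [1.2, -1.2, 0.5]
finger_gap: 57.2
```

play_rows([
  [[26, 42, 0], [0, 0, 8], 0.5],
  [[52, 84, 0], [0, 0, 16], 0.5],
  [[78, 126, 0], [0, 0, 24], 0.5],
  [[104, 168, 0], [0, 0, 31], 0.5],
  [[130, 208, 0], [0, 0, 31], 0.5],
])

```text
t: 2.75
eef_pos: [444.4, -207.9, 321.6]
tcp_rot: [0.002, 0.739, 0.674, 0.0]
ft_force: [0.5, -1.7, -0.7]
finger_gap: 46.7
```

play_rows([
  [[26, 42, 0], [0, 0, 0], 0.5],
  [[52, 84, 0], [0, 0, 0], 0.5],
  [[78, 126, 0], [0, 0, 0], 0.5],
  [[104, 168, 0], [0, 0, 0], 0.5],
  [[130, 205, 0], [0, 0, 0], 0.5],
])

```text
t: 3.25
eef_pos: [575.2, -0.6, 321.9]
tcp_rot: [0.002, 0.739, 0.674, 0.001]
ft_force: [-0.2, -1.8, 0.6]
finger_gap: 47.1
```

Run:
```python
from h import *
st()
p=cam('wrist','w1')
c=cloud(p)
k=(c[...,2]>246)&(c[...,2]<262)&(abs(c[...,0]-584)<30)&(abs(c[...,1]-11)<30)
print(k.sum(),c[k].mean(0),c[k].min(0),c[k].max(0)); print(np.argwhere(k).mean(0))
for l in ['crank_top','column_top','fork','rollers','fork_mouth','carousel']:
    for q in viewer.mark_of(p,l):print(l,q['uv'],q['confidence'],at_z(p,q['uv'],dict(crank_top=255,column_top=213,fork=120,rollers=153,fork_mouth=120,carousel=0)[l]))
```

```text
t 3.25 pos [575.2  -0.6 321.9] F [-0.2 -1.8  0.6] gap 47.1
yaxis ang -5.22 zaxis [ 0.0032 -0.0018 -1.    ] j [ 0.43  0.29 -0.61  1.57  0.17  1.33 -0.29]
461 [583.58110588  13.76026727 254.64275648] [574.79560944   4.04213609 246.09232252] [592.02365685  21.82232057 257.31761366]
[227.2537961  323.68980477]
crank_top [320.4, 230.8] 0.7 [580.9137852   11.37455364 255.        ]
column_top [323.4, 159.4] 0.87 [588.61161826  61.36901976 213.        ]
column_top [275.3, 345.9] 0.16 [ 528.31544213 -107.61472014  213.        ]
fork [317.2, 50.6] 0.8 [593.86474506 165.86067603 120.        ]
rollers [316.2, 40.9] 0.91 [592.54308788 165.8474361  153.        ]
rollers [276.2, 343.5] 0.73 [ 518.77485604 -141.93017146  153.        ]
fork_mouth [316.9, 25.0] 0.58 [595.60957785 188.88915418 120.        ]
carousel [314.8, 154.0] 0.57 [ 5.82666753e+02  6.23334536e+01 -5.68434189e-14]
```

View pics/w1.png

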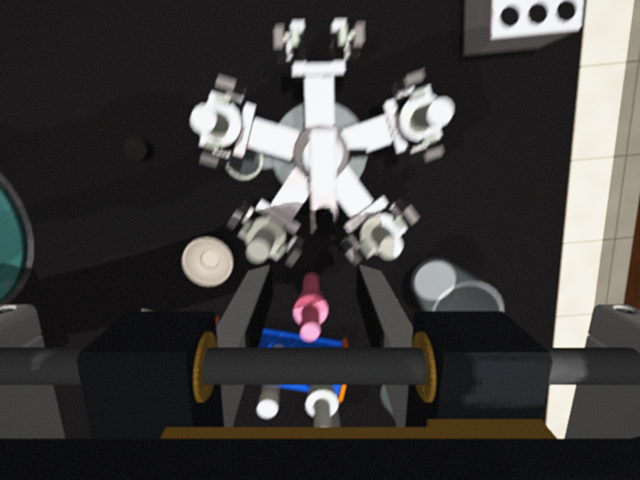

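play_rows([
  [[8, 13, 0], [0, 0, 0], 0.5],
  [[8, 13, -40], [0, 0, 0], 0.5],
  [[8, 13, -80], [0, 0, 0], 0.5],
  [[8, 13, -95], [0, 0, 0], 0.5],
  [[8, 13, -95], [0, 0, 0], 0.72],
])

```text
t: 4.1
eef_pos: [581.5, 8.6, 225.6]
tcp_rot: [0.001, 0.739, 0.673, -0.001]
ft_force: [0.2, 0.7, 0.4]
finger_gap: 41.8
```

play_rows([
  [[0, 0, 0], [0, 0, 0], 0.77],
  [[0, 0, 0], [0, 0, 0], 0.77],
  [[0, 0, 0], [0, 0, 0], 0.77],
])

```text
t: 4.4
eef_pos: [582.2, 8.6, 227.0]
tcp_rot: [0.002, 0.739, 0.673, -0.0]
ft_force: [-0.1, 0.0, 0.6]
finger_gap: 22.5
```

play_rows([
  [[7, 2.5, 0], [0, 0, 8], 0.77],
  [[14, 3, 0], [0, 0, 16], 0.77],
  [[21, 5, 0], [0, 0, 24], 0.77],
  [[28, 7.5, 0], [0, 0, 32], 0.77],
  [[34, 11, 0], [0, 0, 40], 0.77],
])

```text
t: 4.9
eef_pos: [616.7, 19.3, 227.9]
tcp_rot: [0.002, 0.462, 0.887, 0.0]
ft_force: [-1.8, -1.5, 1.7]
finger_gap: 21.7
```

Run:
```python
from h import *
st()
t=cam('top','top2')
for p in (t,cam('wrist','w2')):
  for l,z in dict(crank_top=255,column_top=213,fork=120,rollers=153,dish=16,carousel=0).items():
    for q in viewer.mark_of(p,l)[:2]:print(l,q['uv'],round(q['confidence'],2),at_z(p,q['uv'],z).round(1))
```

```text
t 4.9 pos [616.7  19.3 227.9] F [-1.8 -1.5  1.7] gap 21.7
yaxis ang 34.92 zaxis [ 0.0038 -0.0012 -1.    ] j [ 0.45  0.47 -0.72  1.59  0.33  1.2   0.27]
crank_top [402.6, 271.1] 0.74 [ 489.2 -197.7  255. ]
column_top [288.2, 231.3] 0.86 [580.9  56.6 213. ]
column_top [398.3, 295.0] 0.17 [ 435.  -193.9  213. ]
rollers [249.0, 254.5] 0.69 [529.9 152.6 153. ]
dish [289.8, 274.8] 0.92 [480.8  60.4  16. ]
carousel [289.2, 233.1] 0.61 [591.2  62.5   0. ]
crank_top [311.6, 301.9] 0.73 [615.9  19.2 255. ]
column_top [315.8, 183.2] 0.96 [587.   63.7 213. ]
fork [115.2, 319.3] 0.29 [ 514.3 -153.9  120. ]
dish [235.7, 107.4] 0.87 [482.2  64.1  16. ]
carousel [117.1, 174.5] 0.75 [404.4 -80.6   0. ]
carousel [122.2, 312.2] 0.74 [ 492.  -236.8    0. ]
```

View pics/w2.png

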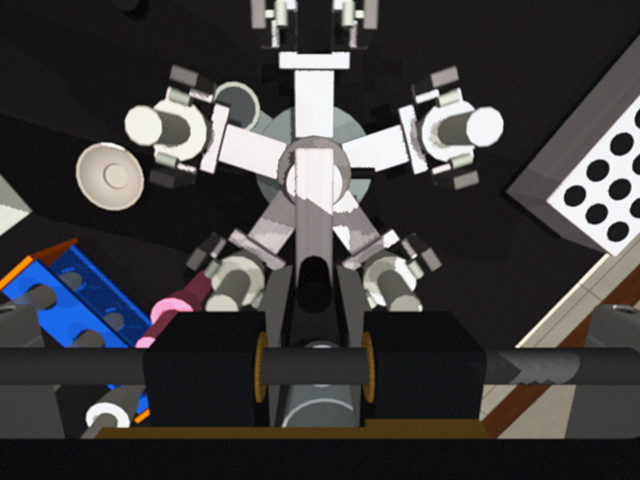

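play_rows([
  [[5.5, 5, 0], [0, 0, 8], 0.77],
  [[10.5, 10, 0], [0, 0, 16], 0.77],
  [[14.5, 15.5, 0], [0, 0, 24], 0.77],
  [[18, 22, 0], [0, 0, 32], 0.77],
  [[20.5, 28.5, 0], [0, 0, 40], 0.77],
])

```text
t: 6.1
eef_pos: [636.6, 47.7, 226.7]
tcp_rot: [0.001, 0.132, 0.991, 0.0]
ft_force: [-0.6, -1.4, 1.1]
finger_gap: 21.6
```

Run:
```python
from h import *
st()
t=cam('top','top3');s=cam('scene','sc3')
for p in (t,s,cam('wrist','w3')):
  print()
  for l,z in dict(crank_top=255,column_top=213,fork=120,rollers=153,dish=16,carousel=0).items():
    for q in viewer.mark_of(p,l)[:2]:print(l,q['uv'],round(q['confidence'],2),at_z(p,q['uv'],z).round(1))
for n in ['top3','sc3']:
    a=cv2.imread('pics/%s.png'%n); a=a[160:330,200:400] if n=='top3' else a[150:350,220:450]
    cv2.imwrite('pics/%sc.png'%n,cv2.resize(a,None,fx=3,fy=3,interpolation=cv2.INTER_CUBIC))
```

```text
t 6.1 pos [636.6  47.7 226.7] F [-0.6 -1.4  1.1] gap 21.6
yaxis ang 74.89 zaxis [ 2.1e-03  6.0e-04 -1.0e+00] j [ 0.47  0.56 -0.86  1.53  0.44  1.25  0.85]

column_top [367.2, 173.1] 0.71 [ 714.6 -125.2  213. ]
column_top [402.7, 269.2] 0.46 [ 493.6 -204.5  213. ]
fork [274.2, 272.5] 0.56 [486.9  94.5 120. ]
rollers [273.9, 272.9] 0.71 [485.9  93.1 153. ]
dish [290.9, 270.9] 0.83 [491.   57.5  16. ]
carousel [287.3, 233.4] 0.9 [590.5  67.6   0. ]

crank_top [355.5, 215.2] 0.76 [636.9  48.8 255. ]
column_top [331.7, 215.9] 0.59 [584.3  55.9 213. ]
fork [298.7, 213.0] 0.78 [481.6  95.  120. ]
rollers [302.3, 205.2] 0.8 [492.4  93.2 153. ]
rollers [296.3, 213.1] 0.17 [494.   68.2 153. ]
dish [288.5, 254.4] 0.71 [479.4  54.   16. ]
carousel [330.6, 276.2] 0.85 [585.2  64.5   0. ]
carousel [290.0, 253.2] 0.58 [473.2  68.2   0. ]

crank_top [317.7, 301.8] 0.82 [636.1  50.4 255. ]
column_top [315.0, 184.4] 0.74 [585.7  62.9 213. ]
column_top [289.0, 70.0] 0.63 [525.1  65.3 213. ]
dish [287.2, 71.3] 0.73 [484.   61.1  16. ]
dish [25.3, 89.6] 0.43 [ 428.3 -212.5   16. ]
```

View pics/w3.png

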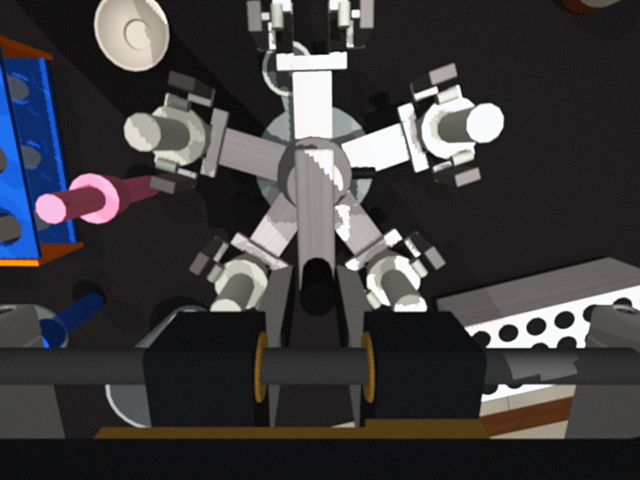

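View pics/top3c.png

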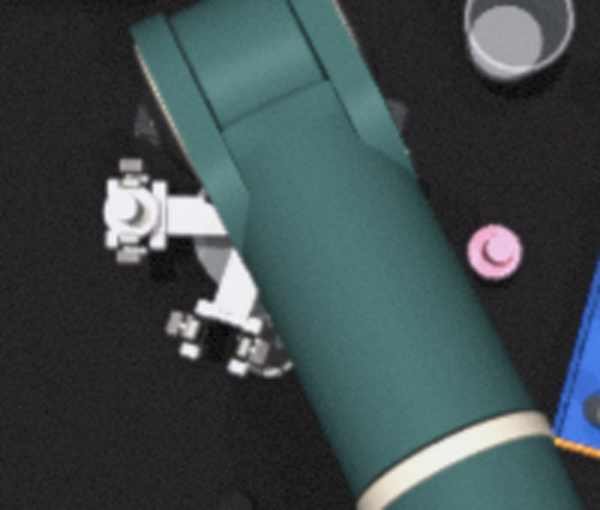

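play_rows([
  [[0.5, 7, 0], [0, 0, 8], 0.77],
  [[1, 14, 0], [0, 0, 16], 0.77],
  [[1, 16.5, 0], [0, 0, 18], 0.77],
  [[1, 16.5, 0], [0, 0, 18], 0.77],
])

```text
t: 7.55
eef_pos: [637.6, 64.9, 226.9]
tcp_rot: [0.001, -0.022, 1.0, 0.001]
ft_force: [0.5, -0.0, 1.0]
finger_gap: 21.8
```

Run:
```python
from h import *
st()
s=cam('scene','sc4')
for p in (s,cam('wrist','w4')):
  print()
  for l,z in dict(crank_top=255,column_top=213,fork=120,rollers=153,dish=16,carousel=0).items():
    for q in viewer.mark_of(p,l)[:2]:print(l,q['uv'],round(q['confidence'],2),at_z(p,q['uv'],z).round(1))
```

```text
t 7.55 pos [637.6  64.9 226.9] F [ 0.5 -0.   1. ] gap 21.8
yaxis ang 92.51 zaxis [ 0.0021  0.0027 -1.    ] j [ 0.48  0.59 -0.93  1.53  0.48  1.27  1.1 ]

crank_top [364.0, 208.5] 0.64 [641.9  71.2 255. ]
column_top [332.2, 214.6] 0.66 [583.4  59.3 213. ]
fork [289.5, 226.8] 0.6 [486.7  52.5 120. ]
rollers [291.7, 215.7] 0.8 [490.1  57.2 153. ]
dish [290.4, 253.1] 0.87 [480.9  59.3  16. ]
dish [289.6, 215.0] 0.2 [415.2 152.7  16. ]
carousel [332.9, 279.6] 0.96 [594.2  59.5   0. ]
carousel [228.9, 288.4] 0.25 [415.2 -83.7   0. ]

crank_top [607.0, 75.0] 0.46 [531. 180. 255.]
column_top [311.5, 189.1] 0.64 [587.7  61.  213. ]
column_top [608.0, 78.7] 0.48 [523.4 214.  213. ]
dish [319.3, 65.5] 0.63 [481.7  63.8  16. ]
dish [26.2, 133.3] 0.41 [ 563.3 -254.1   16. ]
```

View pics/w4.png

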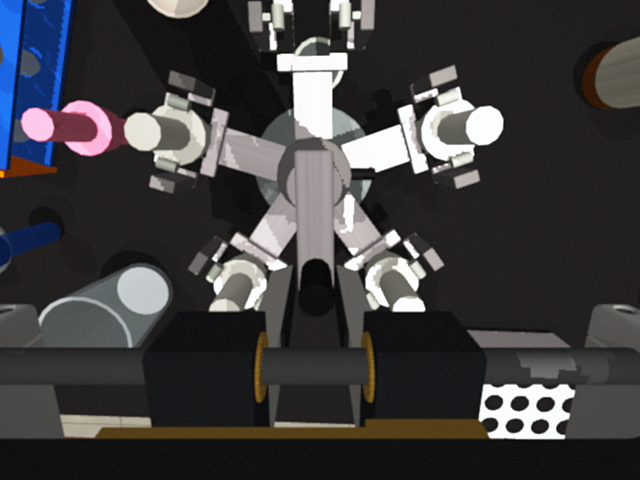

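View pics/sc4.png

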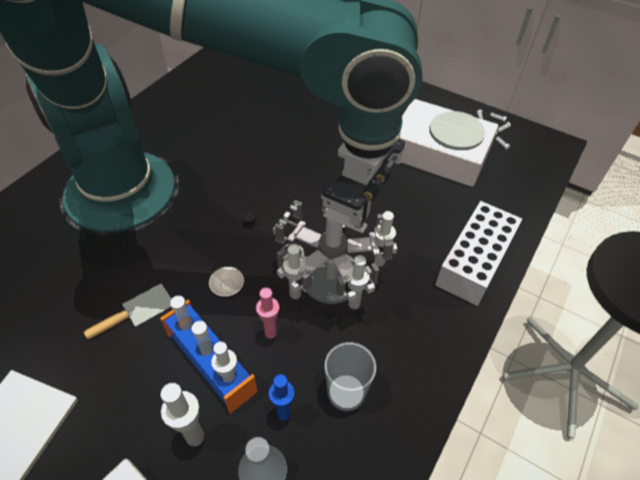

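Run:
```python
from h import *
p=viewer.read_camera('wrist')
print('rollmid',at_z(p,(313,18),153),'colTop',at_z(p,(314,175),213),'knob',at_z(p,(317,285),255),'foot ctr z12',at_z(p,(312,158),12))
im=cv2.imread('pics/w4.png')
cv2.imwrite('pics/w4c.png',cv2.resize(im[0:230,200:430],None,fx=2.6,fy=2.6,interpolation=cv2.INTER_CUBIC))
```

```text
rollmid [482.43884407  56.90278819 153.        ] colTop [579.77364785  61.90484429 213.        ] knob [628.21367282  65.48411907 255.        ] foot ctr z12 [576.60574105  59.74735721  12.        ]
```

View pics/w4c.png

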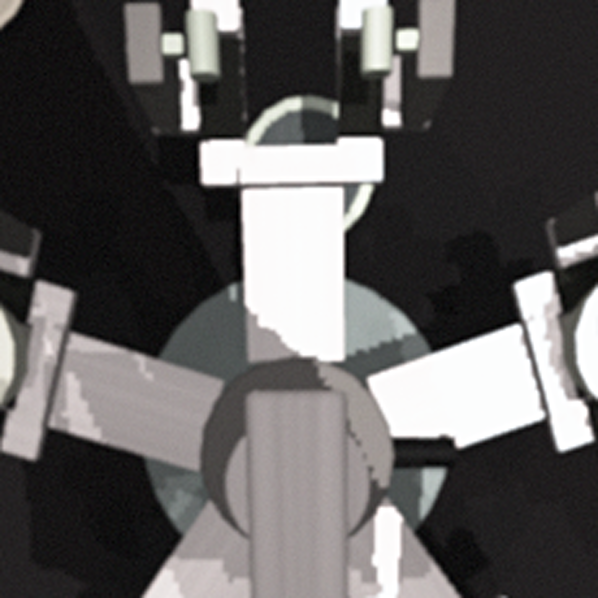

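play_rows([
  [[0, 0, 0], [0, 0, 0], 0.9],
  [[0, 0, 0], [0, 0, 0], 0.9],
  [[0, -2, 0], [0, 0, 0], 0.9],
  [[0, -4, 0], [0, 0, 0], 0.9],
  [[0, -4, 0], [0, 0, 0], 0.9],
])

```text
t: 8.8
eef_pos: [637.7, 60.0, 227.0]
tcp_rot: [0.001, -0.022, 1.0, 0.001]
ft_force: [-1.0, -1.5, 1.1]
finger_gap: 17.6
```

Run:
```python
from h import *
st()
p=cam('wrist','w5')
im=cv2.imread('pics/w5.png')
cv2.imwrite('pics/w5c.png',cv2.resize(im[0:230,200:430],None,fx=2.6,fy=2.6,interpolation=cv2.INTER_CUBIC))
```

```text
t 8.8 pos [637.7  60.  227. ] F [-1.  -1.5  1.1] gap 17.6
yaxis ang 92.56 zaxis [ 0.0022  0.0018 -1.    ] j [ 0.49  0.59 -0.93  1.53  0.48  1.27  1.11]
```

View pics/w5c.png

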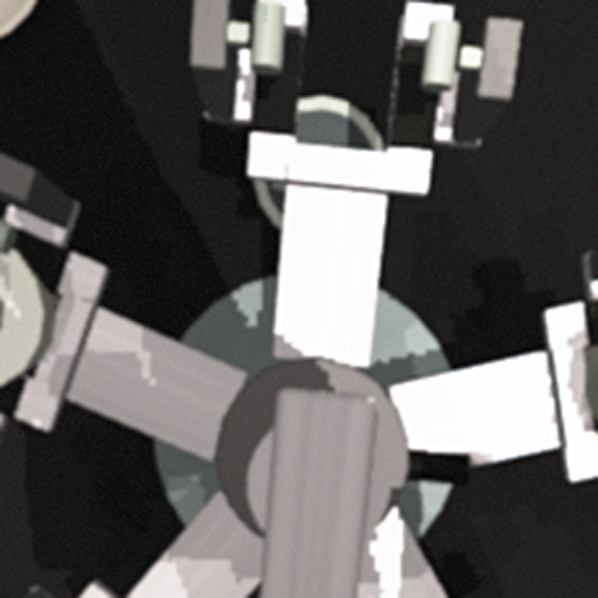

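Run:
```python
from h import *
p=viewer.read_camera('wrist')
for n,uv,z in [('rollmid',(336.2,17.3),153),('dish',(323.8,61.5),16),('colTop',(325,174),213)]: print(n,at_z(p,uv,z).round(1))
for l,z in dict(crank_top=255,column_top=213,fork=120,rollers=153,dish=16,carousel=0).items():
    for q in viewer.mark_of(p,l)[:2]:print(l,q['uv'],round(q['confidence'],2),at_z(p,q['uv'],z).round(1))
```

```text
rollmid [481.3  67.6 153. ]
dish [477.7  63.2  16. ]
colTop [579.   63.5 213. ]
crank_top [314.2, 301.1] 0.94 [636.6  60.  255. ]
column_top [610.4, 80.2] 0.57 [523.7 210.6 213. ]
column_top [324.1, 188.6] 0.56 [587.1  63.4 213. ]
fork [610.8, 79.9] 0.39 [503.8 284.8 120. ]
dish [322.6, 65.9] 0.78 [481.9  62.1  16. ]
carousel [315.5, 166.1] 0.98 [586.   59.5   0. ]
```

play_rows([
  [[0, 2, 0], [0, 0, 0], 0.9],
  [[0, 2, 0], [0, 0, 0], 0.9],
  [[0, 2, 0], [0, 0, 0], 0.9],
])

```text
t: 9.5
eef_pos: [637.7, 62.9, 227.0]
tcp_rot: [0.001, -0.023, 1.0, 0.001]
ft_force: [0.7, 0.2, 0.6]
finger_gap: 17.2
```

play_rows([
  [[0, 0, 0], [0, 0, 0], 0.7],
  [[0, 0, 0], [0, 0, 0], 0.6],
  [[0, 0, 0], [0, 0, 0], 0.55],
  [[0, 0, 40], [0, 0, 0], 0.5],
  [[0, 0, 85], [0, 0, 0], 0.5],
])

```text
t: 10.0
eef_pos: [637.0, 62.6, 312.0]
tcp_rot: [-0.0, -0.023, 1.0, 0.001]
ft_force: [0.7, -0.6, 0.5]
finger_gap: 46.9
```

Run:
```python
from h import *
st()
p=cam('wrist','w6')
for l,z in dict(crank_top=255,column_top=213,fork=120,rollers=153,dish=16,carousel=0).items():
    for q in viewer.mark_of(p,l)[:2]:print(l,q['uv'],round(q['confidence'],2),at_z(p,q['uv'],z).round(1))
```

```text
t 10.0 pos [637.   62.6 312. ] F [ 0.7 -0.6  0.5] gap 46.9
yaxis ang 92.63 zaxis [-3.0e-04  2.6e-03 -1.0e+00] j [ 0.49  0.53 -0.96  1.41  0.43  1.42  1.15]
crank_top [311.0, 254.0] 0.62 [639.1  60.6 255. ]
crank_top [28.9, 131.6] 0.21 [ 562.6 -130.1  255. ]
column_top [317.3, 175.6] 0.77 [585.8  63.1 213. ]
fork [317.5, 60.6] 0.77 [480.1  59.2 120. ]
rollers [317.9, 52.6] 0.97 [481.   59.2 153. ]
dish [318.9, 81.3] 0.81 [480.8  62.3  16. ]
dish [91.9, 83.5] 0.42 [ 497.  -230.3   16. ]
carousel [316.6, 162.8] 0.86 [584.4  64.4   0. ]
```

View pics/w6.png

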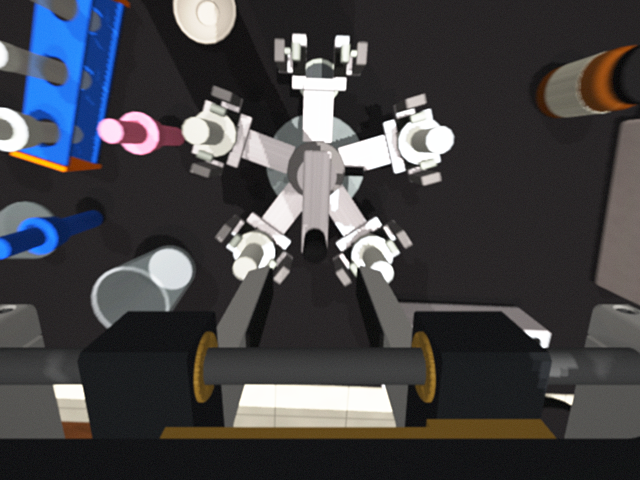

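play_rows([
  [[-10, -40, 0], [0, 0, -8], 0.5],
  [[-20, -90, 0], [0, 0, -16], 0.5],
  [[-30, -140, 0], [0, 0, -24], 0.5],
  [[-40, -185, 0], [0, 0, -32], 0.5],
  [[-50, -235, 0], [0, 0, -40], 0.5],
])

```text
t: 10.85
eef_pos: [586.4, -173.2, 310.0]
tcp_rot: [0.0, 0.323, 0.946, 0.001]
ft_force: [1.8, -0.4, -0.2]
finger_gap: 47.4
```

play_rows([
  [[-10, -50, 0], [0, 0, -8], 0.5],
  [[-20, -100, 0], [0, 0, -16], 0.5],
  [[-26, -114, 0], [0, 0, -24], 0.5],
  [[-26, -114, 0], [0, 0, -32], 0.5],
  [[-26, -114, 0], [0, 0, -40], 0.5],
])

```text
t: 11.35
eef_pos: [559.6, -288.1, 308.8]
tcp_rot: [-0.0, 0.63, 0.776, 0.001]
ft_force: [0.7, 0.0, 0.0]
finger_gap: 47.4
```

```bash
cat > d.py <<'E'
from h import *
import sys
def dets(cams,labs,tag):
    Z=dict(crank_top=255,column_top=213,fork=120,rollers=153,fork_mouth=120,dish=16,carousel=0,tube=8,collar=93,rack=0,plain_a=8)
    for n in cams:
        p=cam(n,n+tag)
        print(n)
        for l in labs:
            for q in viewer.mark_of(p,l)[:4]:
                if q['confidence']>.3: print('  ',l,q['uv'],round(q['confidence'],2),at_z(p,q['uv'],Z[l]).round(1))
        c=cloud(p); k=(c[...,2]>160)&(c[...,2]<182)&(abs(c[...,0]-561)<25)&(abs(c[...,1]+258)<25)
        if k.any(): print('  cap',k.sum(),c[k].mean(0),c[k].min(0),c[k].max(0),np.argwhere(k).mean(0)[::-1], (np.argwhere(k).min(0)+np.argwhere(k).max(0))[::-1]/2)
E
python3 - <<'E'
from d import *
np.set_printoptions(precision=1,suppress=True)
st()
dets(['top','scene','wrist'],['column_top','crank_top','fork','rollers','fork_mouth','dish','carousel','tube','collar'],'7')
E
```

```text
t 11.35 pos [ 559.6 -288.1  308.8] F [0.7 0.  0. ] gap 47.4
yaxis ang 11.87 zaxis [ 0.  0. -1.] j [ 0.9  0.4 -0.6  1.4  0.2  1.4  0.5]
top
   column_top [285.2, 230.1] 0.65 [583.7  63.4 213. ]
   crank_top [402.0, 267.5] 0.73 [ 497.1 -196.5  255. ]
   crank_top [285.2, 203.0] 0.56 [641.   61.5 255. ]
   fork [285.9, 273.7] 0.63 [483.9  66.  120. ]
   rollers [287.7, 273.1] 0.87 [485.3  60.2 153. ]
   fork_mouth [290.0, 287.2] 0.77 [451.  56. 120.]
   fork_mouth [290.8, 276.3] 0.32 [477.5  54.1 120. ]
   dish [290.7, 273.1] 0.63 [485.2  58.1  16. ]
   carousel [290.7, 234.1] 0.97 [588.6  58.6   0. ]
   tube [363.9, 245.4] 0.78 [ 557.7 -134.7    8. ]
   tube [404.8, 202.4] 0.73 [ 671.3 -243.7    8. ]
   tube [412.5, 240.0] 0.49 [ 571.6 -263.     8. ]
   tube [288.3, 233.5] 0.31 [589.6  64.6   8. ]
   collar [417.5, 243.5] 0.6 [ 558.1 -260.7   93. ]
   collar [362.8, 241.6] 0.57 [ 563.2 -124.5   93. ]
  cap 69 [ 560.3 -257.1  169.2] [ 550.6 -267.6  160.3] [ 569.9 -247.3  176.3] [421.8 241. ] [421.5 241. ]
scene
   column_top [333.5, 212.5] 0.79 [582.7  65.1 213. ]
   crank_top [292.9, 2
[... 690 characters left out ...]
.3   93. ]
  cap 156 [ 562.6 -260.3  168.9] [ 550.5 -270.   160.3] [ 571.8 -249.8  173.5] [220.2 349.1] [220.5 349. ]
wrist
   fork_mouth [319.0, 182.1] 0.46 [ 557.7 -250.1  120. ]
   tube [319.4, 184.5] 0.9 [ 562.9 -263.5    8. ]
   tube [394.4, 189.1] 0.79 [ 667.7 -247.2    8. ]
   tube [336.8, 85.3] 0.62 [ 557.2 -132.4    8. ]
   tube [307.4, 253.7] 0.56 [ 567.7 -366.6    8. ]
   collar [306.9, 283.5] 0.94 [ 571.  -378.3   93. ]
   collar [344.3, 68.0] 0.89 [ 558.8 -128.9   93. ]
   collar [319.1, 188.7] 0.88 [ 560.4 -260.    93. ]
   collar [416.5, 198.8] 0.67 [ 674.3 -247.2   93. ]
  cap 426 [ 560.5 -257.7  171. ] [ 550.  -268.6  162.1] [ 571.2 -247.6  173.7] [321.1 195.9] [321.  195.5]
```

View pics/wrist7.png

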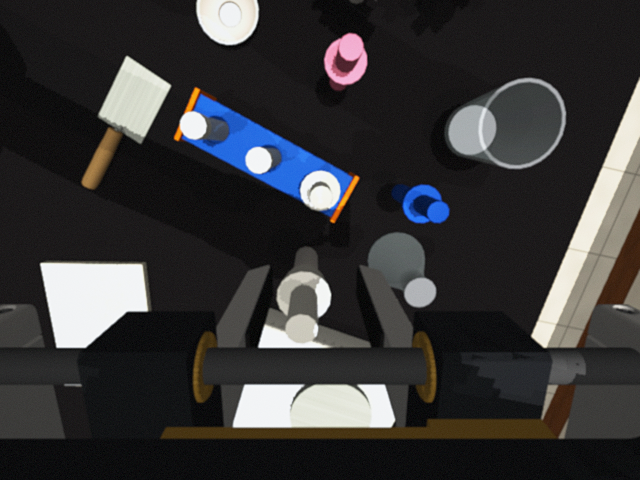

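View pics/top7.png

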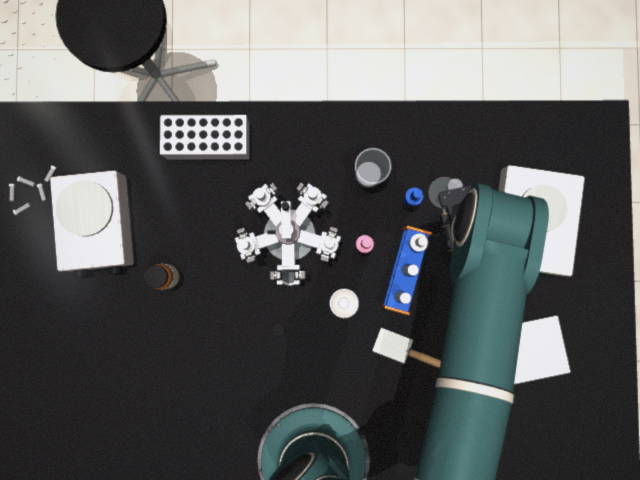

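play_rows([
  [[1, 29.5, -20], [0, 0, -8], 0.5],
  [[1, 29.5, -60], [0, 0, -10.5], 0.5],
  [[1, 29.5, -100], [0, 0, -10.5], 0.5],
  [[1, 29.5, -130], [0, 0, -10.5], 0.5],
  [[1, 29.5, -130], [0, 0, -10.5], 0.5],
])

```text
t: 13.35
eef_pos: [559.5, -257.1, 176.5]
tcp_rot: [-0.002, 0.696, 0.718, -0.0]
ft_force: [0.1, -0.5, 0.5]
finger_gap: 46.7
```

Run:
```python
from d import *
np.set_printoptions(precision=1,suppress=True)
st()
dets(['scene','wrist'],['tube','collar'],'8')
a=cv2.imread('pics/scene8.png')[250:430,130:330]
cv2.imwrite('pics/sc8c.png',cv2.resize(a,None,fx=3,fy=3,interpolation=cv2.INTER_CUBIC))
```

```text
t 13.35 pos [ 559.5 -257.1  176.5] F [ 0.1 -0.5  0.5] gap 46.7
yaxis ang 1.8 zaxis [-0.  0. -1.] j [ 0.8  0.5 -0.6  1.6  0.3  1.1  0.2]
scene
   tube [229.2, 383.4] 0.95 [ 553.9 -256.7    8. ]
   tube [270.0, 332.8] 0.7 [ 556.5 -126.6    8. ]
   tube [196.4, 436.9] 0.69 [ 567.  -367.4    8. ]
   tube [280.8, 416.1] 0.64 [ 672.9 -255.3    8. ]
   collar [227.6, 368.5] 0.76 [ 565.  -258.9   93. ]
   collar [185.4, 417.0] 0.71 [ 559.8 -364.8   93. ]
   collar [279.9, 398.1] 0.66 [ 673.9 -253.2   93. ]
   collar [266.9, 312.4] 0.59 [ 556.7 -128.5   93. ]
  cap 135 [ 562.4 -261.7  169.3] [ 536.1 -269.8  160.4] [ 585.1 -249.9  181.1] [219.6 349.6] [216.5 346.5]
wrist
   tube [311.5, 87.9] 0.75 [ 555.9 -129.8    8. ]
   tube [312.7, 312.8] 0.67 [ 564.3 -367.3    8. ]
   tube [311.8, 223.1] 0.64 [ 560.2 -262.9    8. ]
   tube [418.5, 213.3] 0.59 [ 672.3 -248.9    8. ]
   collar [315.4, 65.2] 0.94 [ 559.  -127.9   93. ]
   collar [314.3, 239.0] 0.76 [ 562.3 -257.5   93. ]
   collar [449.1, 230.5] 0.62 [ 671.4 -247.    93. ]
  cap 1131 [ 560.6 -256.8  170.4] [ 538.7 -268.9  160.2] [ 571.4 -247.2  181.8] [311.9 271.5] [301.5 273. ]
```

View pics/sc8c.png

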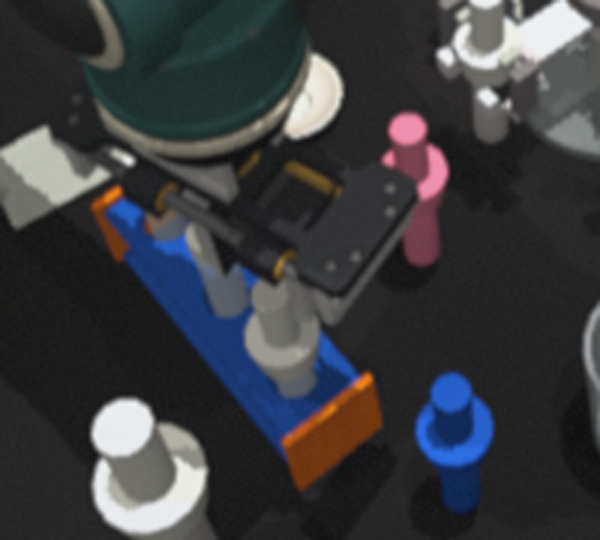

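View pics/wrist8.png

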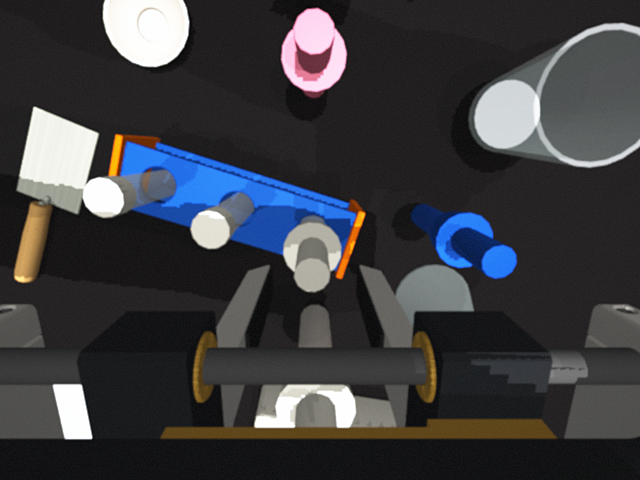

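play_rows([
  [[0.5, -1, -15], [0, 0, 0], 0.5],
  [[0.5, -1, -34], [0, 0, 0], 0.5],
  [[0.5, -1, -36], [0, 0, 0], 0.5],
  [[0.5, -1, -36], [0, 0, 0], 0.7],
  [[0.5, -1, -36], [0, 0, 0], 0.9],
])

```text
t: 14.15
eef_pos: [563.0, -259.1, 146.4]
tcp_rot: [0.002, 0.696, 0.718, 0.001]
ft_force: [-0.1, -0.7, -0.5]
finger_gap: 34.6
```

play_rows([
  [[0, 0, 0], [0, 0, 0], 0.95],
  [[0, 0, 0], [0, 0, 0], 0.95],
  [[0, 0, 0], [0, 0, 0], 0.95],
  [[0, 0, 0], [0, 0, 0], 0.95],
])

```text
t: 14.55
eef_pos: [563.4, -259.3, 147.1]
tcp_rot: [0.003, 0.696, 0.718, 0.001]
ft_force: [-0.1, 0.1, 6.6]
finger_gap: 21.6
```

Run:
```python
from d import *
np.set_printoptions(precision=1,suppress=True)
st()
dets(['wrist'],['collar'],'9')
```

```text
t 14.55 pos [ 563.4 -259.3  147.1] F [-0.1  0.1  6.6] gap 21.6
yaxis ang 1.78 zaxis [ 0. -0. -1.] j [ 0.8  0.5 -0.6  1.7  0.3  1.   0.2]
wrist
   collar [313.8, 51.2] 0.97 [ 559.1 -128.9   93. ]
   collar [465.5, 240.8] 0.85 [ 670.9 -247.7   93. ]
   collar [316.2, 248.7] 0.74 [ 564.8 -256.7   93. ]
   collar [313.1, 404.0] 0.74 [ 566.6 -388.4   93. ]
  cap 2654 [ 563.  -254.4  170.9] [ 539.9 -269.3  160. ] [ 585.7 -247.2  182. ] [314.4 289.7] [314.5 295.5]
```

View pics/wrist9.png

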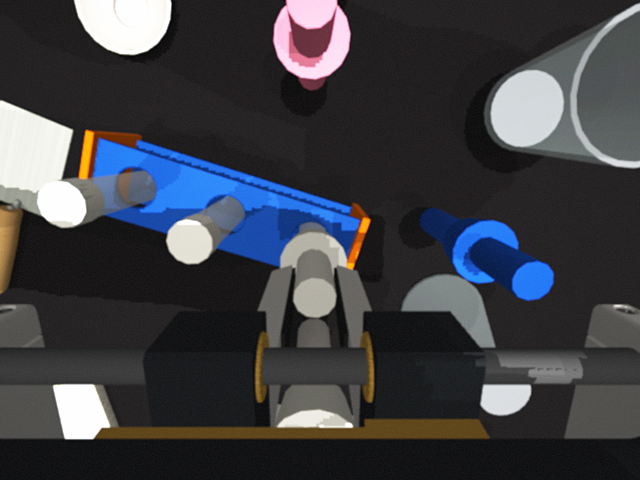

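play_rows([
  [[0, 0, 5], [0, 0, 0], 0.95],
  [[0, 0, 25], [0, 0, 0], 0.95],
  [[0, 0, 60], [0, 0, 0], 0.95],
  [[0, 0, 100], [0, 0, 0], 0.95],
  [[0, 0, 140], [0, 0, 0], 0.95],
])

```text
t: 15.15
eef_pos: [563.1, -259.0, 288.8]
tcp_rot: [0.002, 0.696, 0.718, 0.001]
ft_force: [0.0, -0.4, 0.7]
finger_gap: 21.1
```

play_rows([
  [[0, 0, 30], [0, 0, 0], 0.95],
  [[-5, 20, 52], [0, 0, 0], 0.95],
  [[-15, 60, 52], [0, 0, 0], 0.95],
  [[-25, 105, 52], [0, 0, 0], 0.95],
  [[-35, 150, 52], [0, 0, 0], 0.95],
])

```text
t: 15.65
eef_pos: [527.3, -107.4, 341.1]
tcp_rot: [0.003, 0.696, 0.718, 0.001]
ft_force: [0.0, 0.8, -0.8]
finger_gap: 21.4
```

Run:
```python
from d import *
np.set_printoptions(precision=1,suppress=True)
st()
dets(['wrist','scene'],['column_top','crank_top','fork','rollers','dish'],'10')
```

```text
t 15.65 pos [ 527.3 -107.4  341.1] F [ 0.   0.8 -0.8] gap 21.4
yaxis ang 1.77 zaxis [ 0. -0. -1.] j [ 0.7  0.2 -0.7  1.6  0.1  1.3  0.1]
wrist
   column_top [396.5, 22.9] 0.65 [588.6  63.9 213. ]
   crank_top [478.7, 3.2] 0.63 [635.1  64.3 255. ]
   fork [274.6, 55.3] 0.88 [480.9  58.8 120. ]
   rollers [271.2, 46.3] 0.58 [481.1  59.  153. ]
   dish [285.1, 76.7] 0.83 [484.1  57.1  16. ]
scene
   column_top [334.1, 216.1] 0.85 [588.4  58.  213. ]
   crank_top [360.5, 210.7] 0.87 [639.1  63.1 255. ]
   fork [292.9, 220.7] 0.61 [483.3  70.3 120. ]
   rollers [326.2, 279.5] 0.7 [632.  -37.9 153. ]
   rollers [294.2, 212.0] 0.59 [488.7  68.4 153. ]
   dish [291.9, 256.1] 0.97 [488.5  54.2  16. ]
   dish [359.6, 208.0] 0.62 [545.2 264.1  16. ]
```

View pics/wrist10.png

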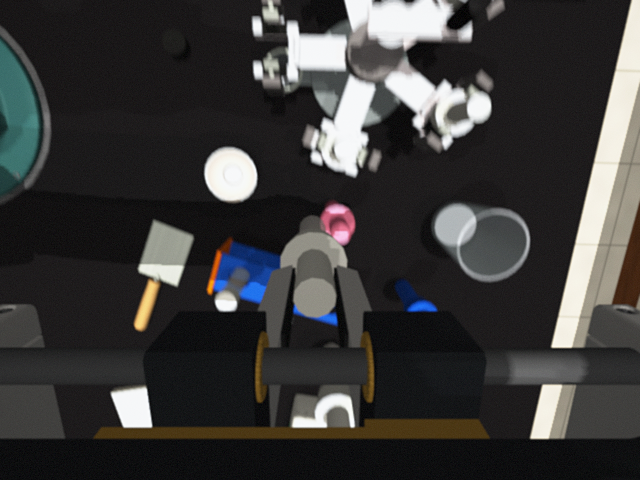

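View pics/scene10.png

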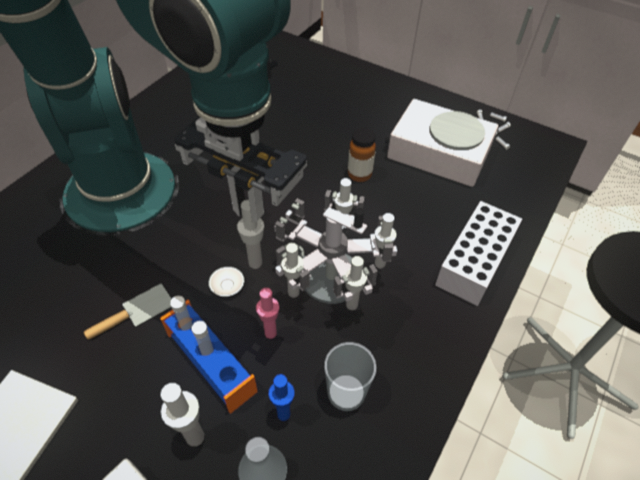

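play_rows([
  [[-15, 30, 0], [0, 0, 0], 0.95],
  [[-30, 60, 0], [0, 0, 0], 0.95],
  [[-45, 90, 0], [0, 0, 0], 0.95],
  [[-45, 110, 0], [0, 0, 0], 0.95],
  [[-45, 110, 0], [0, 0, 0], 0.95],
])

```text
t: 16.75
eef_pos: [482.9, 2.9, 341.1]
tcp_rot: [0.003, 0.695, 0.719, 0.002]
ft_force: [0.2, -0.7, 0.1]
finger_gap: 21.3
```

Run:
```python
from d import *
np.set_printoptions(precision=1,suppress=True)
s,R=st()
dets(['wrist'],['column_top','crank_top','fork','rollers','dish','fork_mouth'],'11')
p=cam('wrist','wrist11')
for l,z in(('collar',287),('tube',202)):
  for q in viewer.mark_of(p,l): print(l,q,at_z(p,q['uv'],z))
c=cloud(p);k=(abs(c[...,0]-s['eef_pos'][0])<30)&(abs(c[...,1]-s['eef_pos'][1])<30)&(c[...,2]>275)&(c[...,2]<325)
print(k.sum(),c[k].mean(0),c[k].min(0),c[k].max(0))
c2=c[k]; top=c2[c2[:,2]>np.percentile(c2[:,2],50)]
```

```text
t 16.75 pos [482.9   2.9 341.1] F [ 0.2 -0.7  0.1] gap 21.3
yaxis ang 1.94 zaxis [ 0. -0. -1.] j [ 0.7  0.1 -0.8  1.8  0.1  1.3 -0.1]
wrist
   column_top [433.5, 166.6] 0.81 [587.3  62.6 213. ]
   crank_top [514.5, 175.9] 0.61 [636.1  59.5 255. ]
   fork [313.1, 160.7] 0.69 [480.7  60.7 120. ]
   rollers [310.1, 161.9] 0.74 [477.4  60.6 153. ]
   dish [315.2, 158.8] 0.89 [484.1  59.6  16. ]
   dish [314.9, 163.0] 0.52 [483.8  53.7  16. ]
   fork_mouth [297.3, 155.1] 0.88 [462.4  66.3 120. ]
collar {'uv': [311.6, 248.9], 'confidence': 0.97} [481.3   2.3 287. ]
collar {'uv': [366.6, 297.9], 'confidence': 0.64} [523.1 -34.5 287. ]
tube {'uv': [355.5, 278.1], 'confidence': 0.83} [526.4 -52.4 202. ]
tube {'uv': [351.7, 401.2], 'confidence': 0.71} [ 530.9 -197.3  202. ]
tube {'uv': [312.2, 227.3], 'confidence': 0.61} [481.7  -1.6 202. ]
1641 [482.3  11.3 314.3] [461.9  -6.3 286.5] [504.   21.9 325. ]
```

View pics/wrist11.png

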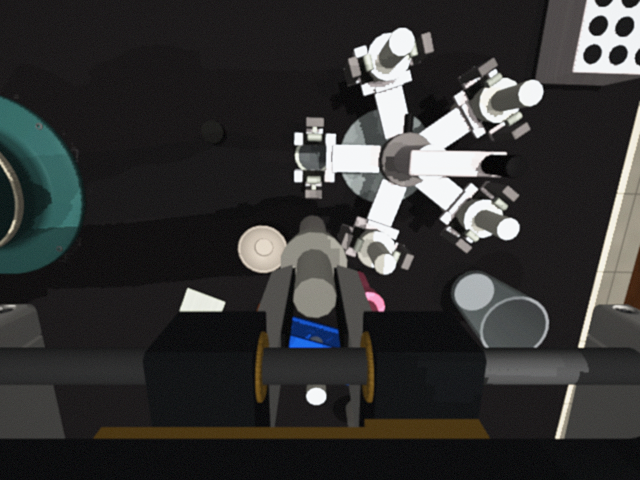

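Run:
```python
import cv2
a=cv2.imread('pics/wrist11.png')
cv2.imwrite('pics/w11c.png',cv2.resize(a[105:205,280:430],None,fx=5,fy=5,interpolation=cv2.INTER_CUBIC))
cv2.imwrite('pics/w11d.png',cv2.resize(a[205:325,250:380],None,fx=5,fy=5,interpolation=cv2.INTER_CUBIC))
```

```text
(no output)
```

View pics/w11c.png

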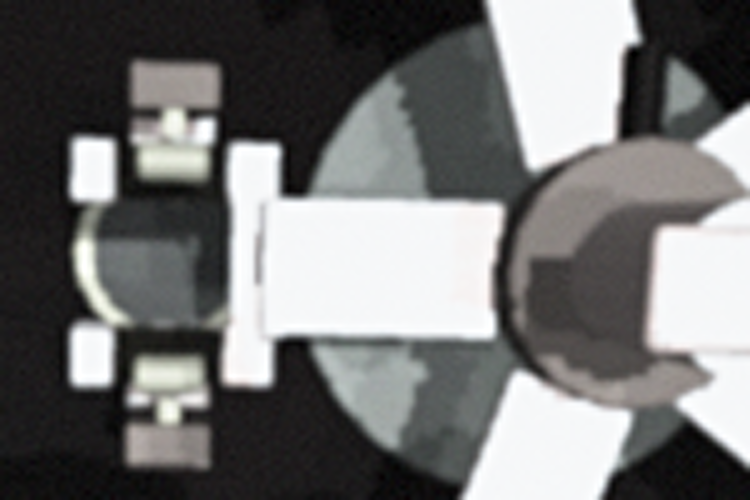

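View pics/w11d.png

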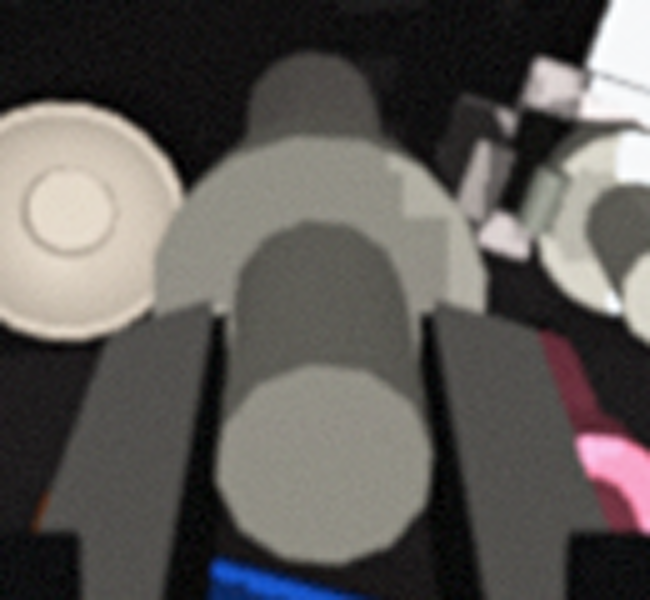

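Run:
```python
from h import *
np.set_printoptions(precision=1,suppress=True)
p=viewer.read_camera('wrist');c=cloud(p)
def patch(n,u,v,r=2):
    q=c[int(v)-r:int(v)+r+1,int(u)-r:int(u)+r+1].reshape(-1,3); print(n,np.nanmedian(q,0),q[:,2].min(),q[:,2].max())
for n,u,v in [('house_u',315,121.6),('house_l',313.6,194),('roll_u',315,137.6),('roll_l',313.6,179.4),('lip_ou',298.6,138.5),('lip_ol',298.6,176),('back_u',331,140),('back_m',330,158),('arm',355,158),('plate',415,163),('col',390,160)]: patch(n,u,v,1)
for z in (142,153,164): print(z,at_z(p,(314.3,158.5),z))
print('captop',at_z(p,(315,297.6),365),'collar 313',at_z(p,(314.3,258),313))
print('collar top rim L,R',at_z(p,(281,258),313),at_z(p,(347.6,258),313))
print('body',at_z(p,(299.6,228),202),at_z(p,(325.6,228),202))
o=p['T'][:3,3];print(o)
# column mid
```

```text
house_u [481.6  98.8 156.4] 155.31759400283204 156.85520135398684
house_l [481.8  24.6 156.4] 154.90514518141566 157.39178239239635
roll_u [482.1  83.2 157.1] 156.24438541833058 158.43247705320107
roll_l [481.3  40.7 157. ] 155.89591469293953 157.91827503311134
lip_ou [463.4  82.5 124.5] 123.88439404277779 125.52533380905459
lip_ol [464.2  40.6 124. ] 122.30276660729947 125.3744898819042
back_u [500.8  81.7 114.9] 113.8489859290815 116.436355533773
back_m [500.5  61.6 114.6] 113.45350483258147 115.49395773330917
arm [529.5  62.4 115. ] 113.62312787055896 116.05631370990574
plate [571.   62.2 213.4] 211.45629103571758 214.76989512494214
col [566.3  61.9 132.8] 131.1810203481046 132.9267196718668
142 [482.1  61.3 142. ]
153 [482.1  61.6 153. ]
164 [482.   61.9 164. ]
captop [483.1   1.1 365. ] collar 313 [483.    4.5 313. ]
collar top rim L,R [461.7   3.9 313. ] [504.2   5.1 313. ]
body [469.6  -2.3 202. ] [494.6  -1.6 202. ]
[479.8  72.8 520.1]
```

Run:
```python
from h import *
np.set_printoptions(precision=2,suppress=True)
p=viewer.read_camera('wrist');c=cloud(p);s=bot.observe();print(s['eef_pos'])
sub=c[270:325,285:345].reshape(-1,3)
k=(sub[:,2]>361); q=sub[k]
print(len(q),np.median(q,0),q.min(0),q.max(0),(q.min(0)+q.max(0))/2)
# circle fit of cap top boundary
m=((c[...,2]>361)&(c[...,2]<375)).astype(np.uint8); m[:, :285]=0;m[:,345:]=0;m[:270]=0;m[325:]=0
cn,_=cv2.findContours(m,cv2.RETR_EXTERNAL,cv2.CHAIN_APPROX_NONE);b=max(cn,key=cv2.contourArea)
print(cv2.minEnclosingCircle(b),cv2.fitEllipse(b)); e=cv2.fitEllipse(b)[0]
print(at_z(p,e,np.median(q[:,2])))
# collar rim: points with z 305..322
m=(c[...,2]>306)&(c[...,2]<318);m[:200]=0;m[300:]=0;m[:,:270]=0;m[:,360:]=0
q=c[m];print(len(q),q.min(0),q.max(0),np.median(q,0))
```

```text
[483.11   0.41 340.6 ]
2229 [482.88   4.62 365.11] [468.01  -9.63 361.  ] [497.3   12.3  404.65] [482.66   1.34 382.83]
((314.5, 295.8636474609375), 34.48719787597656) ((314.8047790527344, 296.6701965332031), (49.09029769897461, 57.74459457397461), 89.44332122802734)
[483.01   1.73 365.11]
1464 [461.81  -5.05 306.15] [503.76  22.37 317.99] [481.83  12.   314.81]
```

Run:
```python
from h import *
np.set_printoptions(precision=2,suppress=True)
for i in range(5):
    s=bot.observe();print(s['t'],s['eef_pos'],s['ft_force'])
    p=viewer.read_camera('wrist');print(p['T'][:3,3])
```

```text
17.35 [483.11   0.41 340.6 ] [ 0.39  0.79 -0.89]
[479.74  72.93 520.15]
17.4 [483.12   0.45 340.63] [ 0.52 -0.41  0.54]
[479.72  72.98 520.16]
17.45 [483.11   0.49 340.64] [-0.46  0.11  0.55]
[479.71  73.02 520.17]
17.5 [483.08   0.53 340.64] [-0.22  0.19 -0.72]
[479.7   73.05 520.17]
17.55 [483.09   0.52 340.66] [-0.9  -0.5  -0.64]
[479.69  73.07 520.18]
```

play_rows([
  [[-1, 20, 0], [0, 0, 0], 0.95],
  [[-1, 40, 0], [0, 0, 0], 0.95],
  [[-1.5, 55, 0], [0, 0, 0], 0.95],
  [[-1.5, 61, 0], [0, 0, 0], 0.95],
  [[-1.5, 61, 0], [0, 0, 0], 0.95],
])

```text
t: 18.1
eef_pos: [481.6, 61.9, 340.7]
tcp_rot: [0.002, 0.696, 0.718, 0.001]
ft_force: [0.1, -0.6, -0.6]
finger_gap: 21.4
```

Run:
```python
from d import *
np.set_printoptions(precision=2,suppress=True)
t=cam('top','top12');w=cam('wrist','wrist12');s=cam('scene','scene12')
s,R=st()
a=cv2.imread('pics/wrist12.png');cv2.imwrite('pics/w12c.png',cv2.resize(a[150:330,220:420],None,fx=4,fy=3.3,interpolation=cv2.INTER_CUBIC))
a=cv2.imread('pics/scene12.png');cv2.imwrite('pics/s12c.png',cv2.resize(a[110:310,220:420],None,fx=3,fy=3,interpolation=cv2.INTER_CUBIC))
```

```text
t 18.25 pos [481.7  60.7 340.6] F [ 0.  -0.3 -0.8] gap 21.3
yaxis ang 1.7 zaxis [ 0. -0. -1.] j [ 0.57  0.1  -0.82  1.74  0.08  1.32 -0.23]
```

View pics/wrist12.png

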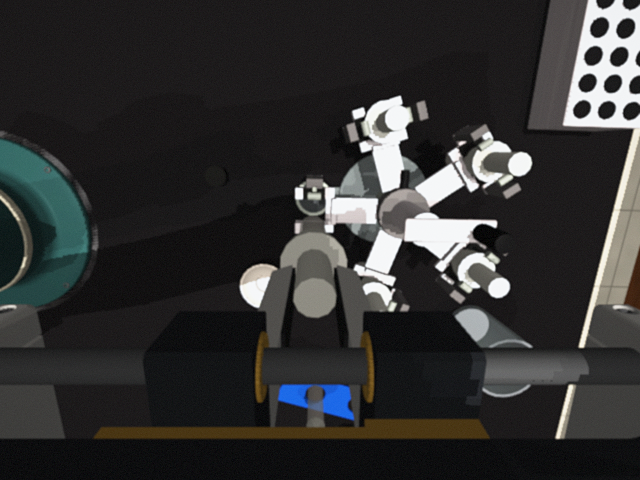

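View pics/s12c.png

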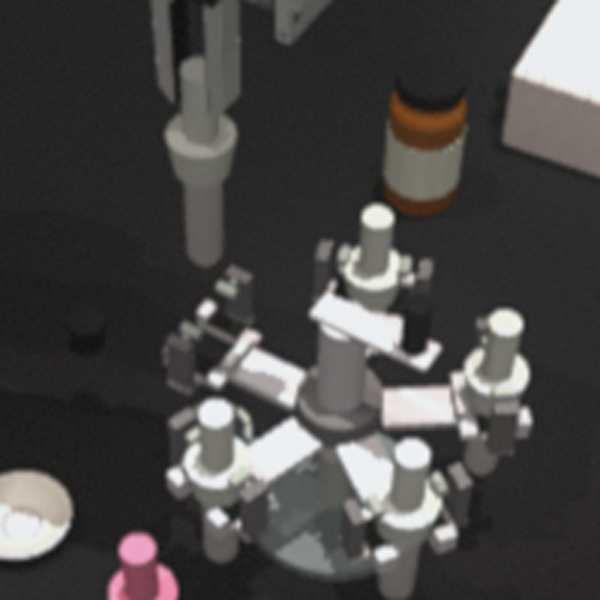

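play_rows([
  [[0, 0.2, -20], [0, 0, 0], 0.95],
  [[0, 0.2, -35], [0, 0, 0], 0.95],
  [[0, 0.2, -45], [0, 0, 0], 0.95],
  [[0, 0.2, -50], [0, 0, 0], 0.95],
  [[0, 0.2, -50], [0, 0, 0], 0.95],
])

```text
t: 18.75
eef_pos: [481.6, 60.6, 290.4]
tcp_rot: [0.002, 0.697, 0.717, 0.001]
ft_force: [0.2, 0.1, -0.8]
finger_gap: 21.2
```

Run:
```python
from d import *
w=cam('wrist','wrist13');s=cam('scene','scene13')
s,R=st()
a=cv2.imread('pics/scene13.png');cv2.imwrite('pics/s13c.png',cv2.resize(a[150:300,230:380],None,fx=4,fy=4,interpolation=cv2.INTER_CUBIC))
a=cv2.imread('pics/wrist13.png');cv2.imwrite('pics/w13c.png',cv2.resize(a[150:330,240:400],None,fx=3.5,fy=3.3,interpolation=cv2.INTER_CUBIC))
```

```text
t 18.85 pos [482.   60.9 291.1] F [ 0.7  0.4 -1.4] gap 21.4
yaxis ang 1.69 zaxis [ 0.0055 -0.0012 -1.    ] j [ 0.56  0.14 -0.82  1.82  0.11  1.22 -0.26]
```

View pics/s13c.png

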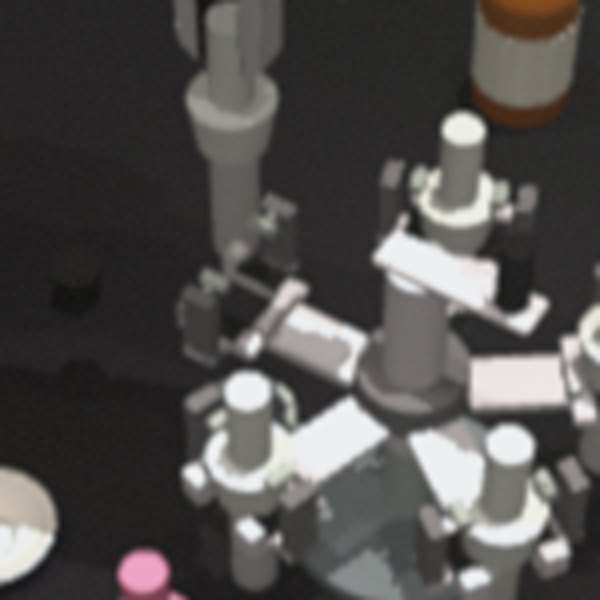

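View pics/w13c.png

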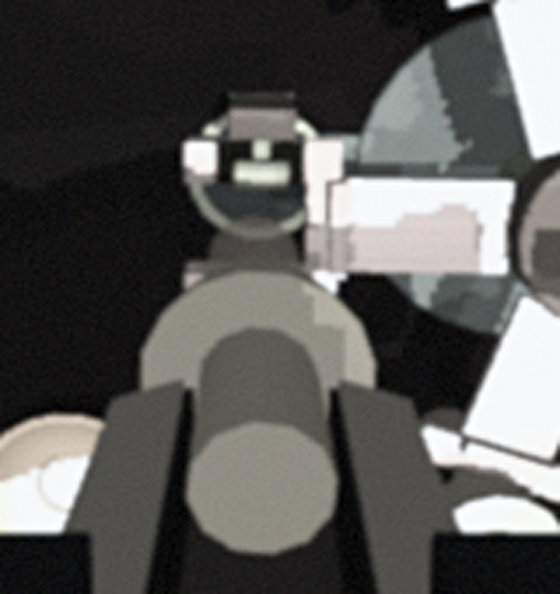

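play_rows([
  [[0, 0, -8], [0, 0, 0], 0.95],
  [[0, 0, -16], [0, 0, 0], 0.95],
  [[0, 0, -24], [0, 0, 0], 0.95],
  [[0, 0, -30], [0, 0, 0], 0.95],
  [[0, 0, -30], [0, 0, 0], 0.95],
])

```text
t: 19.35
eef_pos: [481.5, 60.8, 260.1]
tcp_rot: [0.002, 0.697, 0.718, 0.001]
ft_force: [-0.9, 0.1, -0.2]
finger_gap: 21.7
```

Run:
```python
from d import *
w=cam('wrist','wrist14');s=cam('scene','scene14')
s,R=st()
a=cv2.imread('pics/scene14.png');cv2.imwrite('pics/s14c.png',cv2.resize(a[150:300,230:380],None,fx=4,fy=4,interpolation=cv2.INTER_CUBIC))
a=cv2.imread('pics/wrist14.png');cv2.imwrite('pics/w14c.png',cv2.resize(a[150:330,240:400],None,fx=3.5,fy=3.3,interpolation=cv2.INTER_CUBIC))
```

```text
t 19.45 pos [482.   60.9 261.1] F [ 1.  -0.4 -0.2] gap 21.3
yaxis ang 1.7 zaxis [ 0.0052 -0.0012 -1.    ] j [ 0.55  0.17 -0.82  1.86  0.14  1.16 -0.29]
```

View pics/s14c.png

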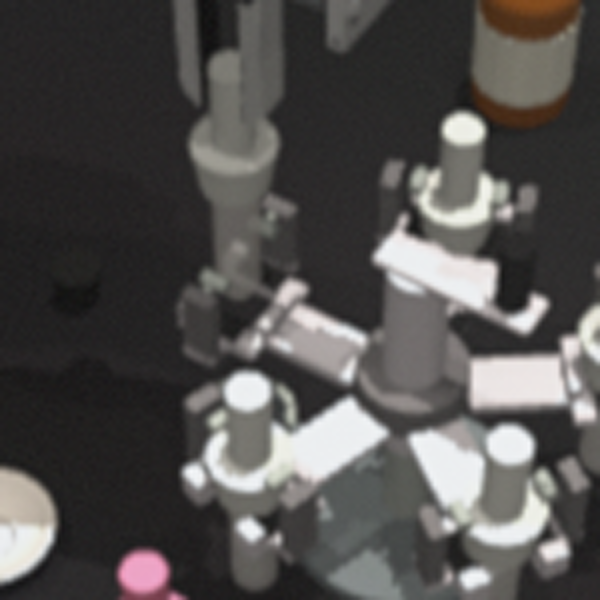

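View pics/w14c.png

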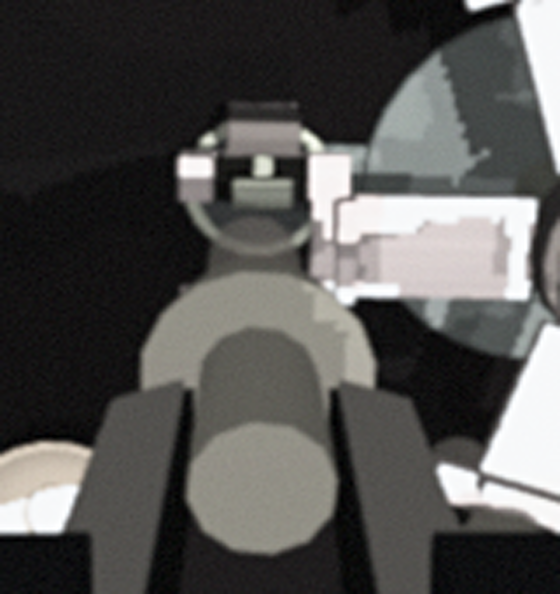

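play_rows([
  [[0, 0, -8], [0, 0, 0], 0.95],
  [[0, 0, -16], [0, 0, 0], 0.95],
  [[0, 0, -24], [0, 0, 0], 0.95],
  [[0, 0, -32], [0, 0, 0], 0.95],
  [[0, 0, -35], [0, 0, 0], 0.95],
])

```text
t: 19.95
eef_pos: [481.6, 60.9, 225.0]
tcp_rot: [0.002, 0.697, 0.718, 0.001]
ft_force: [0.7, -0.1, -0.4]
finger_gap: 21.2
```

play_rows([
  [[0, 0, -5], [0, 0, 0], 0.95],
  [[0, 0, -10], [0, 0, 0], 0.95],
  [[0, 0, -15], [0, 0, 0], 0.95],
  [[0, 0, -15], [0, 0, 0], 0.95],
])

```text
t: 20.35
eef_pos: [481.3, 60.8, 209.4]
tcp_rot: [0.002, 0.697, 0.718, 0.001]
ft_force: [-0.7, 0.4, -0.3]
finger_gap: 21.4
```

Run:
```python
from d import *
w=cam('wrist','wrist15');s=cam('scene','scene15')
s,R=st()
a=cv2.imread('pics/scene15.png');cv2.imwrite('pics/s15c.png',cv2.resize(a[150:300,230:380],None,fx=4,fy=4,interpolation=cv2.INTER_CUBIC))
a=cv2.imread('pics/wrist15.png');cv2.imwrite('pics/w15c.png',cv2.resize(a[150:330,240:400],None,fx=3.5,fy=3.3,interpolation=cv2.INTER_CUBIC))
```

```text
t 20.45 pos [481.6  60.9 210.1] F [ 0.1 -0.8 -1.2] gap 21.1
yaxis ang 1.7 zaxis [ 4.1e-03 -9.0e-04 -1.0e+00] j [ 0.52  0.23 -0.81  1.93  0.2   1.05 -0.34]
```

View pics/s15c.png

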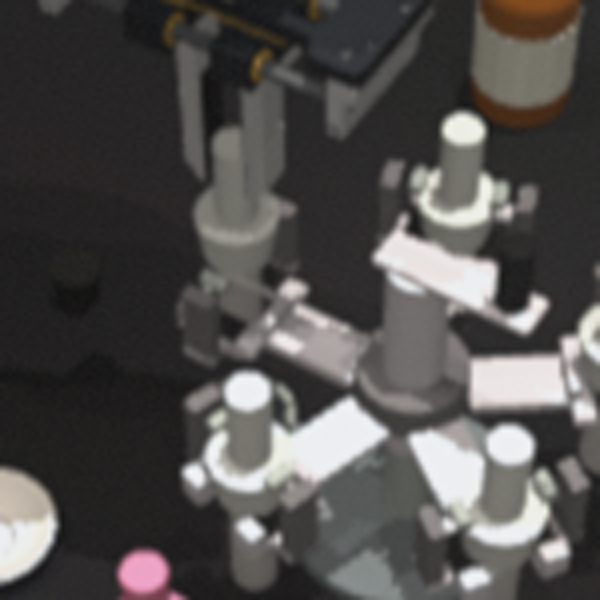

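View pics/w15c.png

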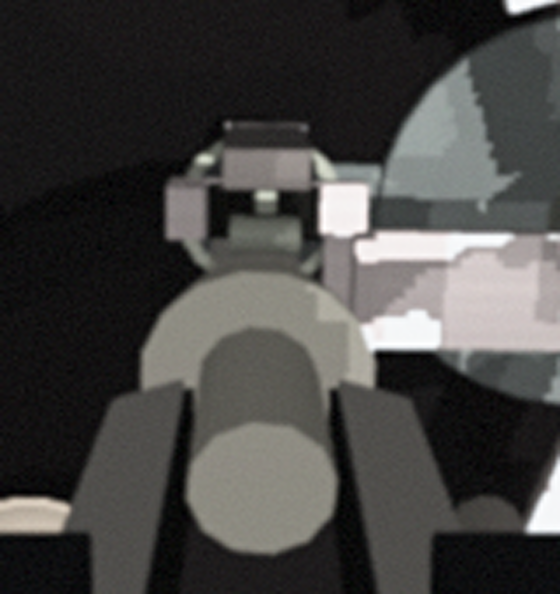

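play_rows([
  [[0.3, 0, -2], [0, 0, 0], 0.95],
  [[0.3, 0, -4], [0, 0, 0], 0.95],
  [[0.3, 0, -6], [0, 0, 0], 0.95],
  [[0.3, 0, -8], [0, 0, 0], 0.95],
  [[0.3, 0, -10], [0, 0, 0], 0.95],
])

```text
t: 20.95
eef_pos: [481.9, 60.9, 199.9]
tcp_rot: [0.002, 0.697, 0.718, 0.001]
ft_force: [0.3, 0.3, 1.3]
finger_gap: 21.5
```

play_rows([
  [[0, 0, -1.5], [0, 0, 0], 0.95],
  [[0, 0, -3], [0, 0, 0], 0.95],
  [[0, 0, -4.5], [0, 0, 0], 0.95],
  [[0, 0, -6], [0, 0, 0], 0.95],
])

```text
t: 21.35
eef_pos: [482.1, 60.9, 194.0]
tcp_rot: [0.002, 0.697, 0.718, 0.001]
ft_force: [-0.3, -0.3, 3.9]
finger_gap: 21.8
```

Run:
```python
from d import *
s,R=st()
w=cam('wrist','wrist16')
s,R=st()
a=cv2.imread('pics/wrist16.png');cv2.imwrite('pics/w16c.png',cv2.resize(a[150:330,240:400],None,fx=3.5,fy=3.3,interpolation=cv2.INTER_CUBIC))
```

```text
t 21.35 pos [482.1  60.9 194. ] F [-0.3 -0.3  3.9] gap 21.8
yaxis ang 1.7 zaxis [ 0.0046 -0.001  -1.    ] j [ 0.51  0.26 -0.8   1.95  0.22  1.02 -0.36]
t 21.4 pos [482.   60.9 193.7] F [ 0.8 -0.5  0.1] gap 21.5
yaxis ang 1.7 zaxis [ 0.0044 -0.001  -1.    ] j [ 0.51  0.26 -0.8   1.95  0.22  1.02 -0.36]
```

View pics/w16c.png

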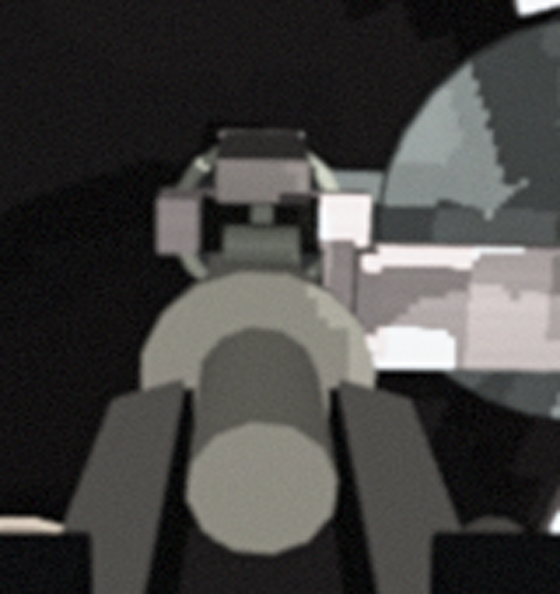

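play_rows([
  [[0, 0, -1.5], [0, 0, 0], 0.95],
  [[0, 0, -3], [0, 0, 0], 0.95],
  [[0, 0, -4.5], [0, 0, 0], 0.95],
  [[0, 0, -6], [0, 0, 0], 0.95],
])

```text
t: 21.8
eef_pos: [482.2, 60.9, 187.8]
tcp_rot: [0.002, 0.697, 0.718, 0.001]
ft_force: [0.3, -1.5, 5.9]
finger_gap: 21.3
```

play_rows([
  [[0, 0, -1.5], [0, 0, 0], 0.95],
  [[0, 0, -3], [0, 0, 0], 0.95],
  [[0, 0, -4.5], [0, 0, 0], 0.95],
])

```text
t: 22.1
eef_pos: [482.3, 61.0, 183.3]
tcp_rot: [0.002, 0.697, 0.718, 0.001]
ft_force: [-1.1, -0.8, 6.7]
finger_gap: 21.2
```

play_rows([
  [[0, 0, -1], [0, 0, 0], 0.95],
  [[0, 0, -2], [0, 0, 0], 0.95],
  [[0, 0, -3], [0, 0, 0], 0.95],
])

```text
t: 22.4
eef_pos: [482.3, 61.0, 180.3]
tcp_rot: [0.002, 0.697, 0.718, 0.001]
ft_force: [0.7, -0.2, 2.8]
finger_gap: 21.8
```

Run:
```python
from d import *
s,R=st()
w=cam('wrist','wrist17')
s,R=st()
a=cv2.imread('pics/wrist17.png');cv2.imwrite('pics/w17c.png',cv2.resize(a[150:330,240:400],None,fx=3.5,fy=3.3,interpolation=cv2.INTER_CUBIC))
```

```text
t 22.4 pos [482.3  61.  180.3] F [ 0.7 -0.2  2.8] gap 21.8
yaxis ang 1.71 zaxis [ 0.0049 -0.0011 -1.    ] j [ 0.5   0.28 -0.79  1.96  0.24  0.99 -0.38]
t 22.45 pos [482.1  60.9 180. ] F [ 1.4 -0.2 -4.5] gap 21.1
yaxis ang 1.7 zaxis [ 0.0046 -0.001  -1.    ] j [ 0.5   0.28 -0.79  1.96  0.24  0.99 -0.38]
```

View pics/w17c.png

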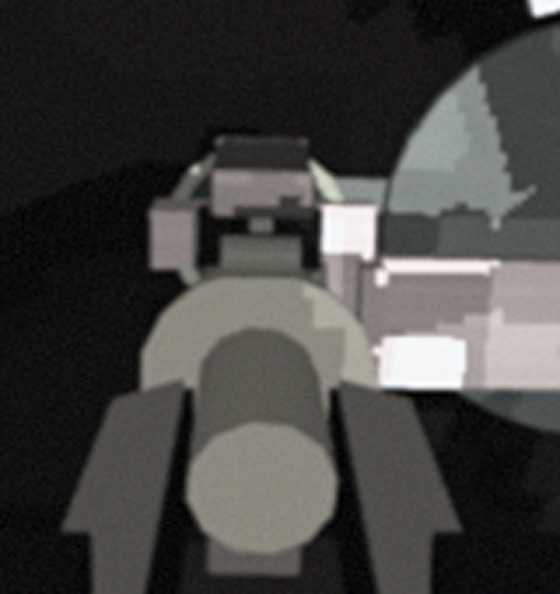

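play_rows([
  [[0, 0, -0.7], [0, 0, 0], 0.95],
  [[0, 0, -1.4], [0, 0, 0], 0.95],
])

```text
t: 22.65
eef_pos: [482.0, 61.0, 178.4]
tcp_rot: [0.002, 0.696, 0.718, 0.001]
ft_force: [-1.5, 0.7, 1.6]
finger_gap: 21.3
```

play_rows([
  [[0, 0, -0.7], [0, 0, 0], 0.95],
  [[0, 0, -1.4], [0, 0, 0], 0.95],
])

```text
t: 22.85
eef_pos: [482.0, 61.0, 176.9]
tcp_rot: [0.002, 0.697, 0.718, 0.001]
ft_force: [-0.1, -1.1, -0.9]
finger_gap: 21.2
```

Run:
```python
from d import *
st()
for i in range(2):
    w=cam('wrist','wrist18'); st()
w2=cam('scene','scene18')
c=cloud(w);m=(c[...,2]>190)&(c[...,2]<215)&(abs(c[...,0]-482)<9)&(abs(c[...,1]-58)<9)
print('captop',m.sum(),np.nanmedian(c[m],0))
a=cv2.imread('pics/wrist18.png');cv2.imwrite('pics/w18c.png',cv2.resize(a[150:330,240:400],None,fx=3.5,fy=3.3,interpolation=cv2.INTER_CUBIC))
a=cv2.imread('pics/scene18.png');cv2.imwrite('pics/s18c.png',cv2.resize(a[150:300,230:380],None,fx=4,fy=4,interpolation=cv2.INTER_CUBIC))
```

```text
t 22.85 pos [482.   61.  176.9] F [-0.1 -1.1 -0.9] gap 21.2
yaxis ang 1.71 zaxis [ 4.2e-03 -9.0e-04 -1.0e+00] j [ 0.5   0.28 -0.79  1.96  0.24  0.99 -0.38]
t 22.9 pos [481.9  60.9 176.8] F [ 1.   0.  -4.2] gap 21.4
yaxis ang 1.71 zaxis [ 4.e-03 -9.e-04 -1.e+00] j [ 0.5   0.28 -0.79  1.96  0.24  0.99 -0.38]
t 22.95 pos [481.8  60.9 176.8] F [ 1.9  0.8 -4.6] gap 21.2
yaxis ang 1.71 zaxis [ 3.9e-03 -9.0e-04 -1.0e+00] j [ 0.5   0.28 -0.79  1.96  0.24  0.99 -0.38]
captop 961 [481.87964024  60.03529774 200.98811335]
```

View pics/w18c.png

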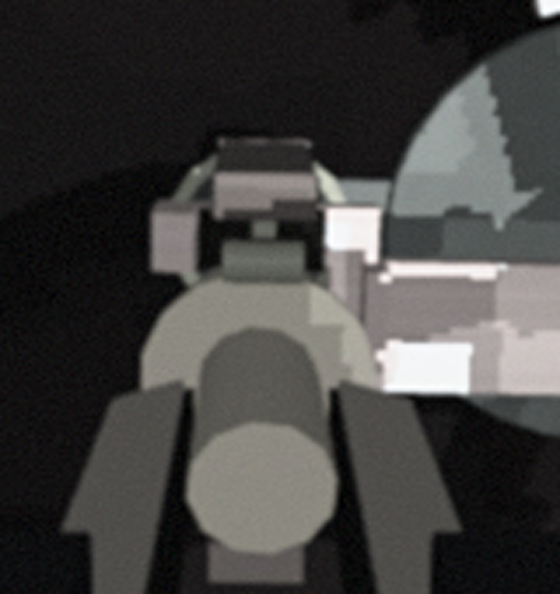

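View pics/s18c.png

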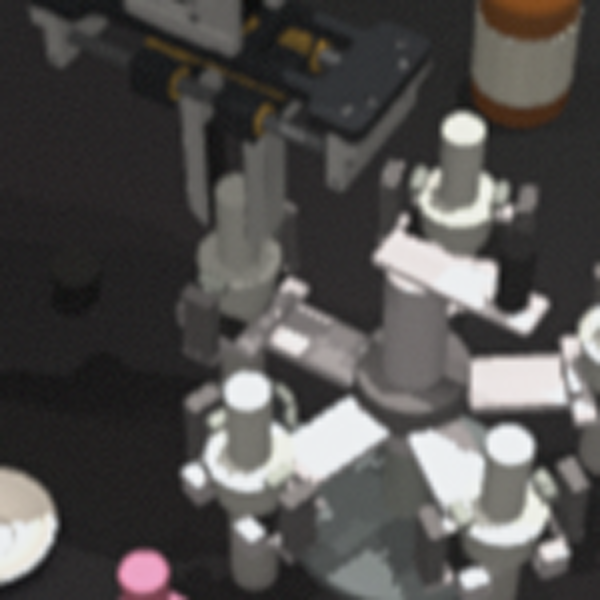

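play_rows([
  [[0, 0, -0.7], [0, 0, 0], 0.95],
  [[0, 0, -1.4], [0, 0, 0], 0.95],
  [[0, 0, -1.4], [0, 0, 0], 0.95],
])

```text
t: 23.3
eef_pos: [481.7, 60.9, 175.2]
tcp_rot: [0.002, 0.697, 0.718, 0.001]
ft_force: [1.1, -0.3, -3.1]
finger_gap: 21.5
```

play_rows([
  [[0, 0, -0.6], [0, 0, 0], 0.95],
  [[0, 0, -1.2], [0, 0, 0], 0.95],
  [[0, 0, -1.2], [0, 0, 0], 0.95],
])

```text
t: 23.6
eef_pos: [481.7, 60.9, 174.1]
tcp_rot: [0.002, 0.696, 0.718, 0.001]
ft_force: [0.5, -0.3, 0.4]
finger_gap: 21.2
```

play_rows([
  [[0, 0, -0.5], [0, 0, 0], 0.95],
  [[0, 0, -0.8], [0, 0, 0], 0.95],
  [[0, 0, -0.8], [0, 0, 0], 0.95],
])

```text
t: 23.9
eef_pos: [481.8, 61.0, 173.4]
tcp_rot: [0.002, 0.696, 0.718, 0.001]
ft_force: [-1.5, 0.2, 4.1]
finger_gap: 21.6
```

Run:
```python
from d import *
for i in range(2):
    w=cam('wrist','wrist19'); st()
c=cloud(w);m=(c[...,2]>190)&(c[...,2]<215)&(abs(c[...,0]-482)<9)&(abs(c[...,1]-58)<9)
print('captop',m.sum(),np.nanmedian(c[m],0))
a=cv2.imread('pics/wrist19.png');cv2.imwrite('pics/w19c.png',cv2.resize(a[150:330,240:400],None,fx=3.5,fy=3.3,interpolation=cv2.INTER_CUBIC))
```

```text
t 23.95 pos [481.8  61.  173.4] F [-1.7 -0.9  4.3] gap 21.1
yaxis ang 1.71 zaxis [ 3.9e-03 -9.0e-04 -1.0e+00] j [ 0.49  0.29 -0.79  1.97  0.25  0.98 -0.38]
t 24.0 pos [481.8  61.  173.4] F [-1.5 -0.7  5. ] gap 21.4
yaxis ang 1.71 zaxis [ 3.9e-03 -9.0e-04 -1.0e+00] j [ 0.49  0.29 -0.79  1.97  0.25  0.98 -0.38]
captop 951 [481.85003076  59.9826175  197.69779053]
```

View pics/w19c.png

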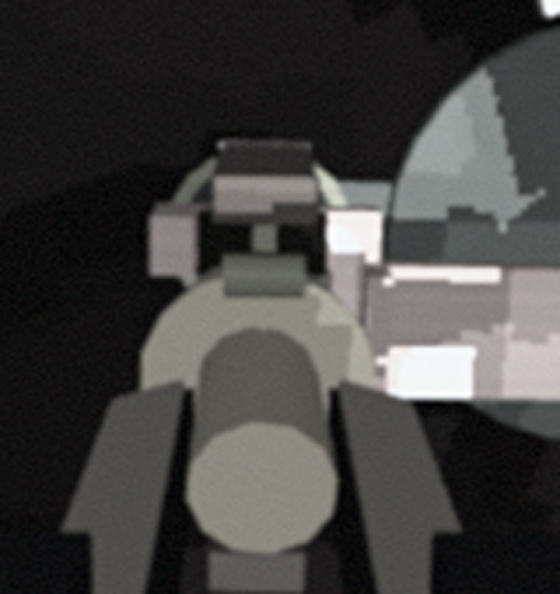

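play_rows([
  [[0, 0, 0], [0, 0, 0], 0.72],
  [[0, 0, 0], [0, 0, 0], 0.68],
  [[0, 0, 0], [0, 0, 0], 0.62],
  [[0, 0, 0], [0, 0, 0], 0.58],
  [[0, 0, 0], [0, 0, 0], 0.58],
])

```text
t: 24.5
eef_pos: [481.8, 60.9, 173.3]
tcp_rot: [0.002, 0.696, 0.718, 0.001]
ft_force: [-1.1, -0.5, -0.1]
finger_gap: 39.3
```

Run:
```python
from d import *
w=cam('wrist','wrist20'); st()
w2=cam('scene','scene20')
c=cloud(w);m=(c[...,2]>190)&(c[...,2]<215)&(abs(c[...,0]-482)<9)&(abs(c[...,1]-58)<9)
print('captop',m.sum(),np.nanmedian(c[m],0))
a=cv2.imread('pics/wrist20.png');cv2.imwrite('pics/w20c.png',cv2.resize(a[150:330,240:400],None,fx=3.5,fy=3.3,interpolation=cv2.INTER_CUBIC))
```

```text
t 24.55 pos [481.8  60.9 173.3] F [0.7 0.6 0.4] gap 39.7
yaxis ang 1.71 zaxis [ 3.8e-03 -9.0e-04 -1.0e+00] j [ 0.49  0.29 -0.79  1.97  0.25  0.98 -0.38]
captop 957 [481.6281035   60.11319418 198.26578959]
```

View pics/w20c.png

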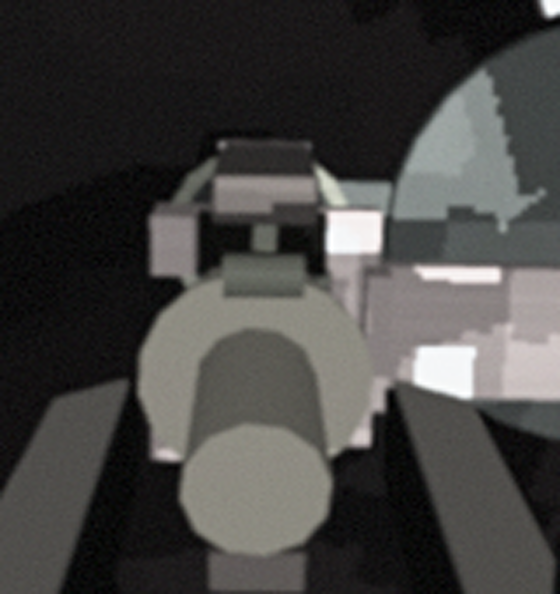

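play_rows([
  [[0, 0, 10], [0, 0, 0], 0.55],
  [[0, 0, 30], [0, 0, 0], 0.5],
  [[0, 0, 60], [0, 0, 0], 0.5],
  [[0, 0, 100], [0, 0, 0], 0.5],
  [[0, 0, 120], [0, 0, 0], 0.5],
])

```text
t: 25.1
eef_pos: [482.4, 61.5, 296.9]
tcp_rot: [0.003, 0.696, 0.718, 0.002]
ft_force: [-0.3, -0.3, -0.1]
finger_gap: 46.8
```

play_rows([
  [[0, -35, 10], [0, 0, 0], 0.5],
  [[0, -75, 20], [0, 0, 0], 0.5],
  [[0, -75, 20], [0, 0, 0], 0.5],
  [[0, -75, 20], [0, 0, 0], 0.5],
])

```text
t: 25.5
eef_pos: [482.4, -14.0, 317.7]
tcp_rot: [0.003, 0.697, 0.717, 0.002]
ft_force: [-0.2, -0.3, 0.0]
finger_gap: 46.7
```

Run:
```python
from d import *
np.set_printoptions(precision=2,suppress=True)
st()
dets(['wrist','scene'],['column_top','crank_top','fork','rollers','dish','carousel','collar','tube'],'21')
p=cam('wrist','wrist21');c=cloud(p)
m=(c[...,2]>190)&(c[...,2]<210)&(abs(c[...,0]-482)<20)&(abs(c[...,1]-60)<25)
q=c[m];print('captop',m.sum(),np.median(q,0),q.min(0),q.max(0),np.argwhere(m).mean(0)[::-1])
a=cv2.imread('pics/wrist21.png');cv2.imwrite('pics/w21c.png',cv2.resize(a[80:260,220:420],None,fx=4,fy=3.3,interpolation=cv2.INTER_CUBIC))
```

```text
t 25.5 pos [482.4 -14.  317.7] F [-0.2 -0.3  0. ] gap 46.7
yaxis ang 1.66 zaxis [ 0.01 -0.   -1.  ] j [ 0.68  0.1  -0.77  1.79  0.08  1.27 -0.08]
wrist
   column_top [447.1, 147.1] 0.72 [588.4  62.  213. ]
   crank_top [540.4, 150.6] 0.56 [637.3  61.1 255. ]
   rollers [311.5, 148.0] 0.63 [478.7  58.  153. ]
   carousel [387.4, 147.0] 0.81 [586.   62.3   0. ]
   collar [313.9, 143.1] 0.59 [481.3  63.4  93. ]
   collar [369.7, 294.6] 0.5 [ 558.4 -122.2   93. ]
   tube [311.8, 146.6] 0.94 [479.1  59.7   8. ]
   tube [353.9, 407.0] 0.73 [ 562.8 -368.2    8. ]
scene
   column_top [287.9, 256.3] 0.63 [568.3 -67.8 213. ]
   crank_top [358.5, 210.4] 0.9 [635.8  61.7 255. ]
   crank_top [293.1, 215.5] 0.47 [543.6 -12.8 255. ]
   fork [292.1, 221.6] 0.88 [483.3  67.3 120. ]
   rollers [290.1, 212.7] 0.87 [482.7  62.2 153. ]
   rollers [210.6, 361.6] 0.52 [ 556.7 -281.7  153. ]
   dish [291.0, 253.6] 0.58 [482.8  58.9  16. ]
   dish [287.3, 223.3] 0.43 [425.2 128.2  16. ]
   carousel [347.0, 390.7] 0.64 [ 749.9 -144.6    0. ]
   carousel [329.4, 277.5] 0.61 [584.7  60.    0. ]
   carousel [292.0, 254.2] 0.54 [478.7  68.4   0. ]
   collar [283.1, 398.7] 0.95 [ 679.1 -251.2   93. ]
   collar [289.1, 223.3] 0.89 [467.2  78.3  93. ]
   collar [185.3, 416.4] 0.73 [ 559.  -364.1   93. ]
   collar [267.2, 313.5] 0.63 [ 558.6 -130.1   93. ]
   tube [289.4, 250.4] 0.87 [471.1  69.3   8. ]
   tube [271.1, 335.5] 0.85 [ 562.  -130.4    8. ]
   tube [280.3, 418.0] 0.83 [ 674.1 -258.7    8. ]
   tube [196.6, 436.8] 0.69 [ 567.2 -367.1    8. ]
captop 518 [480.74  61.86 198.1 ] [470.3   51.22 196.05] [491.57  72.47 200.5 ] [314.4  144.12]
```

View pics/w21c.png

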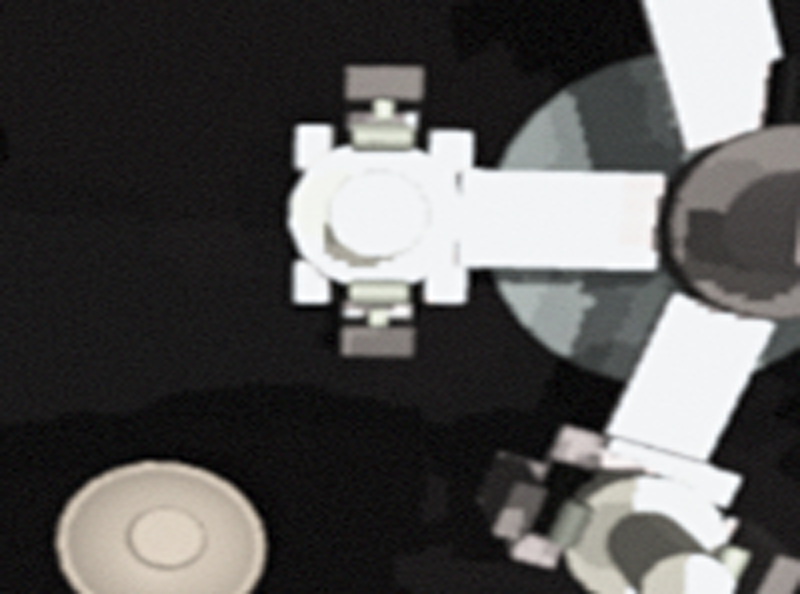

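View pics/scene21.png

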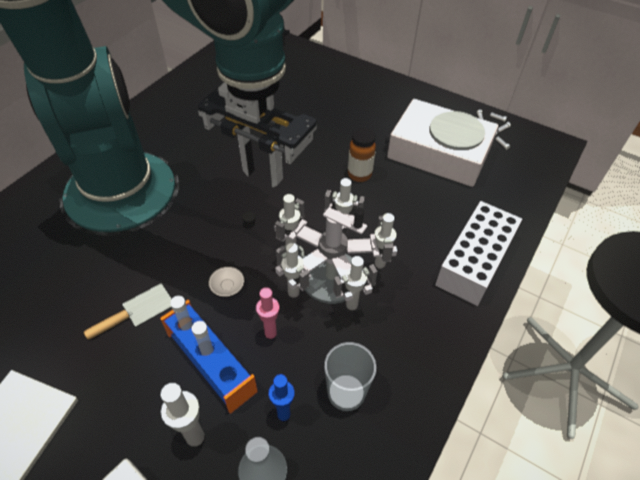

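Run:
```python
from d import *
np.set_printoptions(precision=1,suppress=True)
p=cam('top','top22');c=cloud(p)
for k in range(5):
    a=np.radians(181.5+72*k);x,y=587.3+105*np.cos(a),62+105*np.sin(a)
    m=(np.hypot(c[...,0]-x,c[...,1]-y)<14)&(c[...,2]>185); 
    print(k,x,y,m.sum(),np.median(c[m],0) if m.any() else '')
a=cv2.imread('pics/top22.png');cv2.imwrite('pics/t22c.png',cv2.resize(a[170:310,220:360],None,fx=4,fy=4,interpolation=cv2.INTER_CUBIC))
p=cam('wrist');c=cloud(p)
for k in range(5):
    a=np.radians(181.5+72*k);x,y=587.3+105*np.cos(a),62+105*np.sin(a)
    m=(np.hypot(c[...,0]-x,c[...,1]-y)<14)&(c[...,2]>185); 
    print(k,m.sum(),np.median(c[m],0) if m.any() else '')
```

```text
0 482.33598087756644 59.25142042767332 43 [482.8  50.  677.9]
1 557.4783888060881 -38.67607216116028 131 [556.5 -35.2 456.9]
2 673.8332498053117 2.527345122892541 71 [671.3   1.8 197.1]
3 670.6021007305797 125.91995004591566 75 [671.4 124.8 196.4]
4 552.250279780454 160.97735656467873 67 [552.9 161.9 196.4]
0 519 [480.8  61.9 198.2]
1 506 [553.9 -35.4 198. ]
2 633 [668.8   2.8 197.8]
3 858 [667.8 124.2 197.8]
4 827 [552.2 160.3 198. ]
```

View pics/t22c.png

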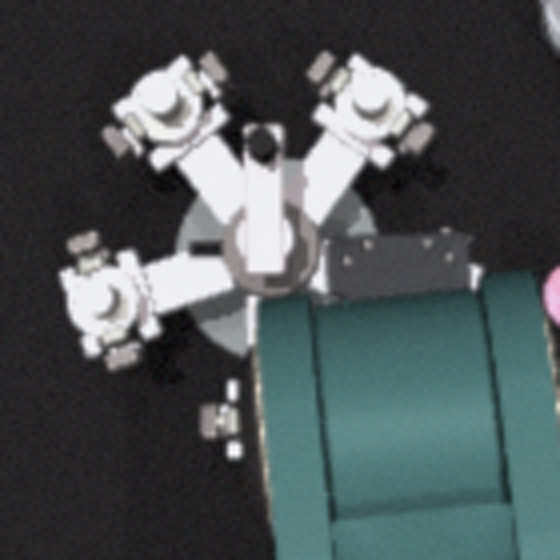

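```bash
python3 -c "
from h import *
st(); print(order.sign_off())"
```

```text
t 26.55 pos [482.4 -13.5 317. ] F [-0.7  0.4  0.1] gap 47.1
yaxis ang 1.74 zaxis [ 7.e-03 -9.e-04 -1.e+00] j [ 0.68  0.1  -0.77  1.79  0.08  1.27 -0.08]
the job is handed in; nothing more can be done
None
```

The collared tube hangs in the empty fork over the drip dish, and I handed the job in at 26.6 s; sign-off gives no verdict.

- **Carousel:** I turned it about 97° anticlockwise by the crank knob. The first stop overshot by a few millimetres, so I gripped the knob and moved it back.
- **Tube:** I took the white collared tube from the rack's end hole and lowered it between the rollers. The resistance rose to about 7 N, then pulled down about 4.5 N at the snap. It met the pads at about 5 N, and I let go.

Last checks:
- **Seat:** The tube's cap top was at 198.2 mm. The four fixed tubes measured 197.8 to 198.0 mm, so it rests home to within about 0.5 mm.
- **Rollers:** Both were visibly back in over the collar; I could only judge this from the picture, not measure it.
- **Centring:** The tube stood within about 1–2 mm of the fork's centre.
- **Robot:** The gripper was clear and touching nothing.
- **Other glassware:** It looked undisturbed in the final scene picture; I did not measure it.

Two checks were weaker:
- **Fork over dish:** The estimates differed by about 2 to 8 mm. Part of that is network error, with the scene camera reading highest; all are inside the 15 mm allowed.
- **Top camera:** The arm hid the hung tube there, so the final height comes from the wrist camera only.

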